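# Open the counterweighted hold-down and register the printing block

### The arm

A 6-joint arm with a two-finger parallel gripper is mounted at the origin on the work surface. World frame = base frame: x ahead of the robot, y to its left, z up, the work surface at z = 0. Lengths are in m, angles in rad, forces in N, time in s.
With the tool pointing down it reaches from about 0.375 to 0.975 m from the base axis. Payload 3.8 kg.
Tool frame: the origin (TCP) lies on the centre line of the jaws, within the pads' length; the fingertips stand 8 mm ahead of it and the grasp point (between the pads) lies 11 mm behind it; z points along the fingers, y is the direction in which the jaws open and shut (so a half turn about z gives the same grasp; the last joint's range is limited). The gripper opens to 85 mm and grips with 20 to 120 N. Pads are 22 mm wide; open, the fingers measure 114 mm over their backs; the gripper's body (76 mm by 85 mm) begins 54 mm behind the grasp point. The pads swing forward as they close: fully open they stand 13 mm farther back than shut.
Start: joints at [1.303, 0.264, 1.604, -0, 1.274, -0.037], TCP at [0.154, 0.657, 0.239] pointing down, gripper open.
Joint ranges: [-2.63, 2.63], [-0.94, 2.18], [0.31, 2.57], [-1.31, 4.45], [0, 2.66], [-2.55, 2.55]. Speed limits (rad/s): [2.57, 2.57, 3.14, 3.14, 3.14, 3.14].

### API

Orientations are given as a rotation vector (axis times angle).
In Python, from workcell import bot gives the robot as it stands.
- The arm moves only by the tool arm_command, never from a script. Its arguments are lists of equal length, an entry for each row: "slide": the shift along the tool's x, y, z in m, a list of three; "angular": the turn, a rotation vector about the tool's x, y, z in degrees, a list of three; "hand": the finger opening in m, from 0 to 0.0854. A call has exactly 8 rows; each row shifts and turns the pose as measured when the row begins, along the tool's axes as they then stand; what a row does not reach is not made up. A row lasts 1/10 s, in which the tool goes at most 50 mm and 8.59 degrees, less where a joint would pass 70% of its speed; a pose out of reach is approached as far as the arm can. A call is refused whole if a number of a shift passes 0.05 or a number of a turn 8.59, either way. A call with a gripper value outside its range is refused whole. The fingers move at their own pace and stop on an object; "squeeze" is the grip in N (left out, the last holds). Time passes only in rows, so rows that do not move let the fingers close, or fill a call up. It gives the time, the measured TCP pose, the force and the opening at its end, in the units of the state.
- bot.read_state(): the state, without advancing time (a new reading comes with each control period).
- bot.read_camera(name): name is "scene" or "top"; returns the picture (384x512x3 uint8, red, green, blue); there is no depth.
- bot.get_calibration(name): a dict with "fx", "fy", "cx", "cy" (pixels), "k1" (the pictures are not rectified: a ray, as slopes to the right and down, at radius r is drawn at 1 + k1 r^2 times it, then the intrinsics apply), "R" (3x3) and "t" (3): a world point X has camera coordinates R X + t. Camera axes: x right, y down, z forward; pixel columns grow to the right and rows downward; lengths in m; the calibration is good to about 2 mm. A picture is of the moment at which its call begins. get_calibration takes no time and is no camera call.
- bot.finish_job(): hands the job in, once; it reports no verdict.
The state is a dict: "time": time; "q": joint angles; "joint_vel": joint speeds; "joint_torque": joint torques, N m; "tool_pos": TCP position; "tcp_rot": TCP orientation; "wrist_force": force on the tool from outside, world axes, zero at the start; "torque": the same for the moment, N m; "width": opening from 0.0 (shut) to 1.0 (fully open).
Only numpy, scipy, OpenCV 4.12 (cv2) and the standard library are available. Lean on these libraries where they do the work, as an engineer would, in place of code of your own. Each camera call takes 0.05 s, during which the arm holds its last target.

### The job

Get the printing jig ready for inking: swing its counterweighted hold-down arm up past its balance point and ease it gently back onto its rubber-tipped stop, without pressing hard on the stop or letting the arm drop or knock, so that it stays open by itself when you let go. Then set the small printing block between the two low rails of the jig, lino face up, and slide it gently home until its end is flush against the back fence. Leave everything else on the table where it is.

Things in the scene. Friction and masses are not known exactly. Their poses are not given: they have to be found in the camera images.
- jig: Printing jig fixed to the table: plywood board 320 x 150 x 12 mm with a hinged steel hold-down arm, a dark wooden back fence and two low rails. Origin on the table under the middle of the hinge axis; x runs along the jig away from the robot (handle end at -x), y across it, parallel to the hinge axis, z up. The board covers x -200 to +120 mm, top at z 12 mm. Does not move.
- hinge (a point): Middle of the hinge axis (along jig y), 68 mm above the table; axes as the jig's. The beam of the arm is a steel bar 24 mm wide across the jig and 12 mm thick, centred on this axis. Under it, 140 mm from the hinge, a short rubber foot reaches 36 mm below the beam's centre line.
- holddown (a joint): Angle of the hold-down arm in rad: 0 = shut (beam level, pointing to jig -x), growing as the handle rises and swings back; pi/2 = upright. Moves freely with little friction: falls shut below its balance point (0.6 to 0.95, differs from day to day), falls open beyond it. Rests open on the stop screw, somewhere between 1.28 and 1.78: find it by feel. Over 0.75 rad/s counts as dropped or knocked.
- handle (a point): Middle of the cross handle at the arm's free end, 210 mm from the hinge axis: round steel bar, 12 mm diameter, 150 mm long across the jig (75 mm to either side). The beam takes up its middle 24 mm; grip either free half. At angle a it lies 210 mm x cos(a) in front of (jig -x) and 210 mm x sin(a) above the hinge axis. Holding the arm here takes under 5 N at any angle.
- counterweight (a point): Centre of the counterweight, a steel cylinder 54 mm in diameter and 44 mm wide lying across the jig, on a stub fixed to the arm: with the arm shut it is 75 mm above and 15 mm behind (jig +x) the hinge axis, and turns with the arm. Arm and weight together about 1.5 kg; the weight differs from day to day.
- stop: Fixed steel arch behind the hinge: two 14 mm square uprights, 90 mm apart, cross bar 201 mm high. Origin on the table under it, 60 mm behind the hinge axis. At 193 mm height a stop screw with a round rubber tip points to jig -x; how far it sticks out differs from day to day and is not measured. The rubber gives about 1 mm per 4.5 N; the beam meets it 125 mm from the hinge. Over 16 N on it is too hard.
- seat (a point): Middle of the lower edge of the back fence's front face, on the board's top (12 mm above the table), 100 mm in front of the hinge axis; axes as the jig's. The fence is 110 mm wide, 22 mm high. In front of it (-x) two rails 6 mm high and 8 mm wide run along x, from 1 to 86 mm from the fence, their inner faces 30.5 mm either side of this point. Pressing the block with over 40 N is too hard.
- block: Printing block: pale wood with a grey lino layer on top, 80 mm (its x) x 55 mm (its y) x 28 mm high, about 100 g, loose on the table left or right of the jig. Origin at the centre of its underside, z up. Either end may go to the fence. Seated, its 80 mm length runs along the jig's x and its origin lies 40 mm in front of seat.
- tin: Bystander: flat round metal ink tin, 68 mm diameter, 45 mm high, on the other side of the jig from the block; origin at the centre of its underside.
- jar: Bystander: white jar, 72 mm diameter, 100 mm high, with brushes up to 230 mm; origin at its underside.
- bottle: Bystander: amber bottle, 56 mm diameter, 130 mm high; origin at its underside.
- brayer: Bystander: rubber ink roller, 75 mm wide, 36 mm high, with a wooden handle, about 150 mm long; origin under the roller.
- gouge: Bystander: carving gouge with wooden handle, 150 mm long; lies flat.
- knife: Bystander: palette knife, 200 mm long; lies flat.
- offcut: Bystander: dark wood offcut 50 x 40 x 30 mm; origin at its underside.
Things that resemble listed ones, but are neither listed nor needed, are in the scene too. Leave any purple or red look-alike of the block alone.

How it is judged:
By the outcome, as a careful person would: the job done as asked, in the order asked, and still so for the second after the job is handed in, with the robot touching nothing.
It also fails if it takes over 72 s, if anything falls off the work surface, if the arm or the gripper's body presses on something with over 40 N, if the wrist force passes 120 N, or if a joint passes its speed limit or range.

## Working session

There is one attempt and no reset: what is moved stays moved. The work goes in short steps, Python scripts to look and compute and a tool call to move; the robot and the scene stay as the last step left them, time stands still between calls to the robot, and variables do not carry over. Pictures are saved under pics/ and viewed, and the job is handed in when it is done.

Besides the shell and the picture viewer there is one more tool, called after "Emit:" as a command line: name --argument value ..., lists and objects as JSON in quotes. arm_command: Moves the arm, as the interface text tells. Its arguments: {"type":"object","properties":{"slide":{"type":"array","items":{"type":"array","items":{"type":"number"}}},"angular":{"type":"array","items":{"type":"array","items":{"type":"number"}}},"hand":{"type":"array","items":{"type":"number"}},"squeeze":{"type":"number"}},"required":["slide","angular","hand"]}

```bash
ls; mkdir -p pics; python3 - <<'E'
from workcell import bot
import cv2
s=bot.read_state()
for k,v in s.items(): print(k,v)
for n in("scene","top"):
    cv2.imwrite(f"pics/{n}0.png",bot.read_camera(n)[:,:,::-1]); print(bot.get_calibration(n))
E
```

```text
pics
time 0.0
q [ 1.30310782e+00  2.64787882e-01  1.60539690e+00  6.11624442e-06
  1.27371010e+00 -3.68980325e-02]
joint_vel [-5.52172688e-05 -1.89401380e-03 -2.42980076e-04  1.06488718e-03
  8.48572255e-04 -2.72463054e-04]
joint_torque [-8.15165322e-05 -5.15097892e+01 -3.67324662e+01  2.14053603e-04
  1.27285451e-02 -6.36932374e-07]
tool_pos [0.15421005 0.65640026 0.23792625]
tcp_rot [-0.36168248 -3.12034402  0.00357267]
wrist_force [ 0.25806136 -0.53883499  0.66480148]
torque [-0.00258084  0.01290292 -0.0415649 ]
width 1.0015570901069297
{'fx': 371.8960669654735, 'fy': 371.8960669654735, 'cx': 255.19889577273503, 'cy': 187.29192455569358, 'k1': -0.035294016833835866, 'R': array([[-0.76398416,  0.64517647, -0.00869057],
       [ 0.51418952,  0.60062919, -0.61225298],
       [-0.38979141, -0.47222018, -0.79061417]]), 't': array([ 0.43420829, -0.21418434,  1.36985247])}
{'fx': 487.2547273731756, 'fy': 487.2547273731756, 'cx': 251.51447898517117, 'cy': 195.08223315026115, 'k1': -0.1324477238769277, 'R': array([[ 0.10470153, -0.99450134,  0.00216326],
       [-0.96910078, -0.10251536, -0.22435303],
       [ 0.22334115,  0.02139369, -0.97450554]]), 't': array([-0.06415073,  0.55234605,  1.34905233])}
```

View pics/scene0.png

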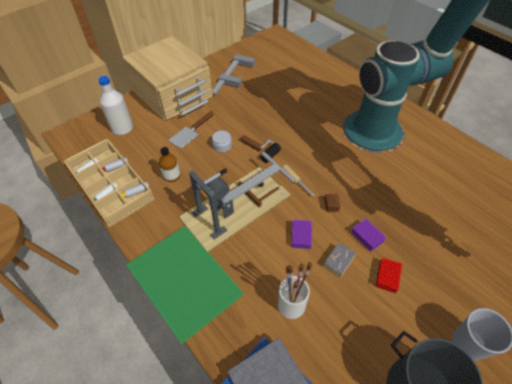

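View pics/top0.png

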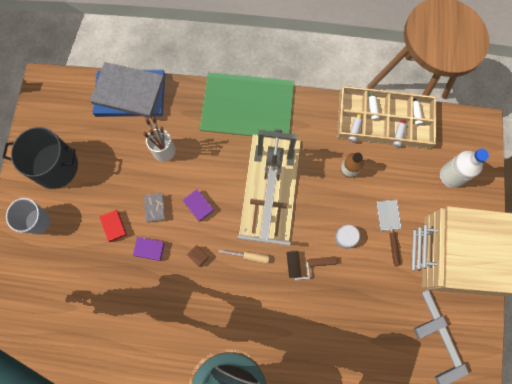

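```bash
python3 - <<'E'
import cv2
a=cv2.imread("pics/top0.png");b=cv2.imread("pics/scene0.png")
cv2.imwrite("pics/topjig.png",cv2.resize(a[120:280,80:340],(780,480),interpolation=cv2.INTER_CUBIC))
cv2.imwrite("pics/scjig.png",cv2.resize(b[130:310,170:410],(800,600),interpolation=cv2.INTER_CUBIC))
E
```

```text
(no output)
```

View pics/topjig.png

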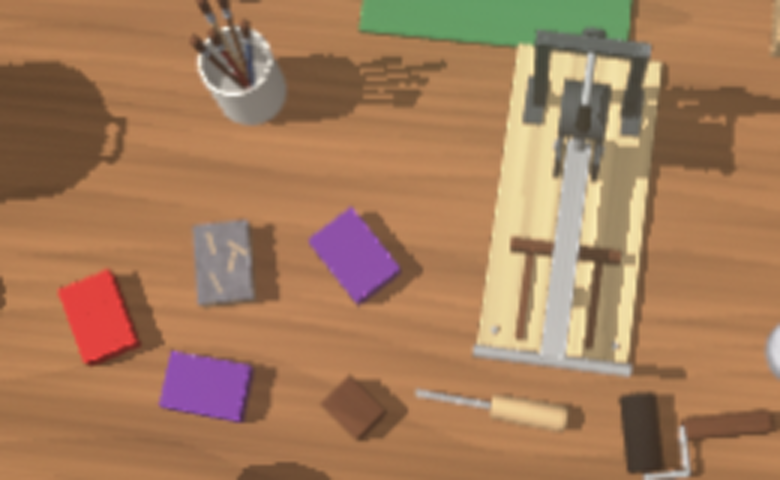

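View pics/scjig.png

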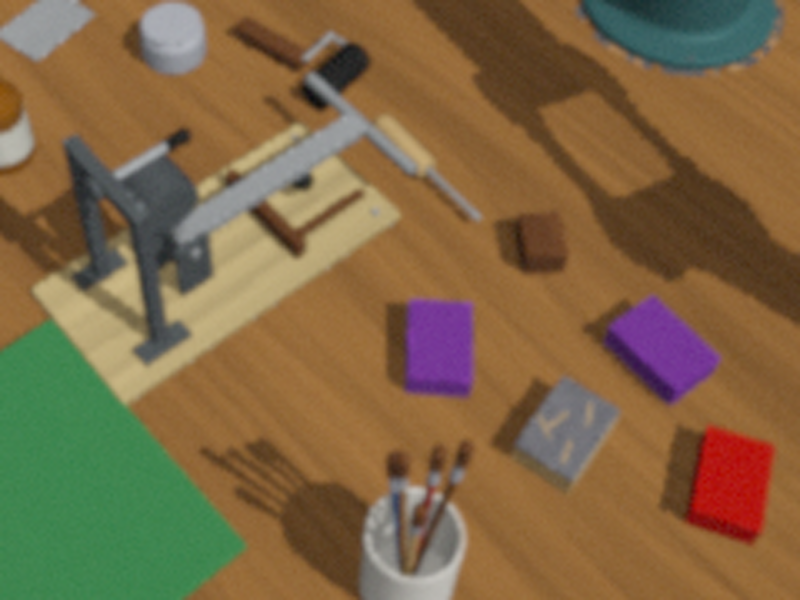

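```bash
cat > h.py <<'E'
import cv2,numpy as np
from workcell import bot
C={n:bot.get_calibration(n) for n in("scene","top")}
def ray(n,uv):
    c=C[n];K=np.array([[c['fx'],0,c['cx']],[0,c['fy'],c['cy']],[0,0,1]])
    s=cv2.undistortPoints(np.array(uv,float).reshape(-1,1,2),K,np.array([c['k1'],0,0,0.]),None,None,None).reshape(-1,2) if 0 else cv2.undistortPoints(np.array(uv,float).reshape(-1,1,2),K,np.array([c['k1'],0,0,0.])).reshape(-1,2)
    R=np.array(c['R']);d=np.c_[s,np.ones(len(s))]@R
    return -R.T@np.array(c['t']),d
def plane(n,uv,z):
    o,d=ray(n,uv);return o+d*((z-o[2])/d[:,2])[:,None]
def tri(u1,u2):
    o1,d1=ray("scene",[u1]);o2,d2=ray("top",[u2]);d1=d1[0];d2=d2[0]
    a=np.linalg.lstsq(np.c_[d1,-d2],o2-o1,rcond=None)[0]
    p,q=o1+a[0]*d1,o2+a[1]*d2
    return (p+q)/2,np.linalg.norm(p-q)
def proj(n,X):
    c=C[n];K=np.array([[c['fx'],0,c['cx']],[0,c['fy'],c['cy']],[0,0,1]])
    return cv2.projectPoints(np.array(X,float).reshape(-1,1,3),cv2.Rodrigues(np.array(c['R']))[0],np.array(c['t']),K,np.array([c['k1'],0,0,0.]))[0].reshape(-1,2)
E
python3 - <<'E'
from h import *
t=cv2.imread("pics/top0.png");s=cv2.imread("pics/scene0.png")
for n,im,roi in(("top",t,(230,120,320,260)),("scene",s,(170,150,300,260))):
    hsv=cv2.cvtColor(im,cv2.COLOR_BGR2HSV)
    m=cv2.inRange(hsv,(18,50,150),(35,160,255)); M=np.zeros_like(m);x0,y0,x1,y1=roi;M[y0:y1,x0:x1]=m[y0:y1,x0:x1]
    M=cv2.morphologyEx(M,cv2.MORPH_OPEN,np.ones((2,2)))
    p=np.argwhere(M>0)[:,::-1].astype(np.float32)
    P=plane(n,p,0.012)[:,:2].astype(np.float32)
    r=cv2.minAreaRect(P);print(n,len(p),r);print(cv2.boxPoints(r))
    cv2.imwrite(f"pics/m_{n}.png",cv2.resize(M[y0:y1,x0:x1],None,fx=3,fy=3))
    # block grey
    m=cv2.inRange(hsv,(0,0,95),(180,45,190));M=np.zeros_like(m);x0,y0,x1,y1=((140,185,172,225) if n=="top" else (318,238,362,282));M[y0:y1,x0:x1]=m[y0:y1,x0:x1]
    p=np.argwhere(M>0)[:,::-1].astype(np.float32)
    P=plane(n,p,0.028)[:,:2].astype(np.float32);print("block",len(p),cv2.minAreaRect(P))
# handle ends, picked
f=lambda c:(c[0]/3+80-.33,c[1]/3+120-.33); g=lambda c:(c[0]*.3+170-.35,c[1]*.3+130-.35)
print(tri(g((415,168)),f((476,352))),tri(g((312,80)),f((631,371))))
E
```

```text
top 3323 ((0.5650763511657715, -0.060049355030059814), (0.1499955654144287, 0.380159854888916), 88.61212158203125)
[[ 0.37323567 -0.13042127]
 [ 0.753284   -0.139629  ]
 [ 0.756917    0.01032256]
 [ 0.37686872  0.0195303 ]]
block 423 ((0.4972395896911621, 0.27872392535209656), (0.0783243477344513, 0.05391360819339752), 12.504063606262207)
scene 2599 ((0.5641530752182007, -0.048617616295814514), (0.15760444104671478, 0.3931007981300354), 88.68093872070312)
[[ 0.36584073 -0.12287438]
 [ 0.7588374  -0.13192353]
 [ 0.7624654   0.02563915]
 [ 0.36946875  0.03468829]]
block 492 ((0.5004003047943115, 0.2800564169883728), (0.08006724715232849, 0.05546143651008606), 11.902303695678711)
(array([0.42915975, 0.01947045, 0.06638958]), np.float64(0.002472599767342702)) (array([ 0.4267796 , -0.12815394,  0.06283454]), np.float64(0.0028036281060672802))
```

```bash
python3 - <<'E'
import cv2,numpy as np
a=cv2.imread("pics/m_top.png");b=cv2.imread("pics/m_scene.png")
a=cv2.resize(a,(270,420));b=cv2.resize(b,(390,330));o=np.zeros((420,660,3),np.uint8);o[:,:270]=a;o[:330,270:]=b
cv2.imwrite("pics/mm.png",o)
E
```

```text
(no output)
```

View pics/mm.png

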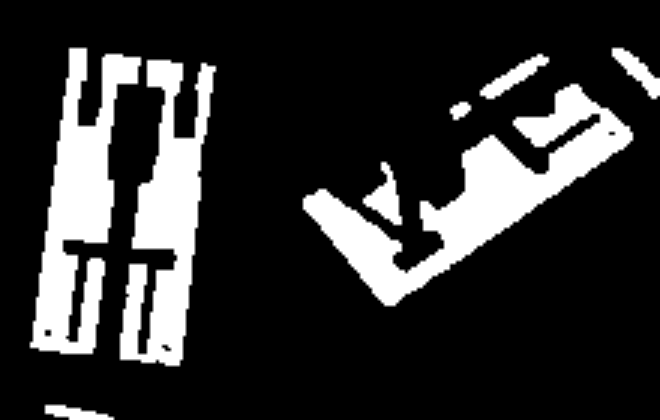

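```bash
python3 - <<'E'
from h import *
t=cv2.imread("pics/top0.png");s=cv2.imread("pics/scene0.png")
for n,im,roi in(("top",t,(230,120,320,243)),("scene",s,(170,150,300,260))):
    hsv=cv2.cvtColor(im,cv2.COLOR_BGR2HSV)
    m=cv2.inRange(hsv,(18,50,150),(35,160,255)); M=np.zeros_like(m);x0,y0,x1,y1=roi;M[y0:y1,x0:x1]=m[y0:y1,x0:x1]
    if n=="scene":
        _,L,S,_=cv2.connectedComponentsWithStats(M);M=(L==1+np.argmax(S[1:,4])).astype(np.uint8)
    p=np.argwhere(M>0)[:,::-1].astype(np.float32)
    P=plane(n,p,0.012)[:,:2].astype(np.float32)
    r=cv2.minAreaRect(P);print(n,len(p),r);print(cv2.boxPoints(r))
f=lambda c:(c[0]/3+80-.33,c[1]/3+120-.33); g=lambda c:(c[0]*.3+170-.35,c[1]*.3+130-.35)
# fence top (z=.034) ends, screw/handle
print("fence",plane("top",[f((512,240)),f((620,255))],.034))
print("rails",plane("top",[f((529,255)),f((522,337)),f((598,262)),f((590,346))],.018))
print("base front corner scene",plane("scene",[g((400,215)),g((125,403)),g((35,290))],.012))
print("stop bar",tri(g((75,145)),f((540,38))),tri(g((140,210)),f((648,47))))
E
```

```text
top 3254 ((0.600338339805603, -0.05743343383073807), (0.1500779688358307, 0.3154820501804352), 88.60576629638672)
[[ 0.4408182  -0.12861212]
 [ 0.75620687 -0.13628829]
 [ 0.7598585   0.01374525]
 [ 0.4444698   0.02142142]]
scene 2229 ((0.6002078056335449, -0.05466851592063904), (0.15836840867996216, 0.32112348079681396), 88.88947296142578)
[[ 0.43814155 -0.13072598]
 [ 0.7592047  -0.13694972]
 [ 0.762274    0.02138895]
 [ 0.44121093  0.02761269]]
fence [[ 0.54844924 -0.00319441  0.034     ]
 [ 0.54459264 -0.1103062   0.034     ]]
rails [[ 0.5385634  -0.02121139  0.018     ]
 [ 0.45608251 -0.02282844  0.018     ]
 [ 0.53869293 -0.09004304  0.018     ]
 [ 0.45418279 -0.09004399  0.018     ]]
base front corner scene [[ 0.44550533  0.02354687  0.012     ]
 [ 0.76115145  0.01670135  0.012     ]
 [ 0.75637157 -0.13030658  0.012     ]]
stop bar (array([ 0.70219272, -0.03233184,  0.2559661 ]), np.float64(0.05798513947450702)) (array([ 0.69650453, -0.08606281,  0.14372016]), np.float64(0.0718222077491282))
```

```bash
cat >> h.py <<'E'
from scipy.spatial.transform import Rotation as Ro
H=np.array([.6385,-.058,.068]);YAW=np.radians(-1.3)
JX=np.array([np.cos(YAW),np.sin(YAW),0]);JY=np.array([-np.sin(YAW),np.cos(YAW),0])
def down(h): # tool y heading h (rad), z down
    y=np.array([np.cos(h),np.sin(h),0]);z=np.array([0,0,-1.]);return Ro.from_matrix(np.c_[np.cross(y,z),y,z])
def show():
    s=bot.read_state();R=Ro.from_rotvec(s['tcp_rot']);m=R.as_matrix()
    print("t %.2f pos %s yhead %.2f tilt %.2f F %s width %.3f q %s"%(s['time'],np.round(s['tool_pos'],4),np.degrees(np.arctan2(m[1,1],m[0,1])),np.degrees(np.arccos(-m[2,2])),np.round(s['wrist_force'],2),s['width'],np.round(s['q'],2)));return np.array(s['tool_pos']),R
def plan(P,R0=None,p0=None):
    """P: list of (pos,Rot) per row"""
    p,R=show() if p0 is None else (p0,R0)
    S=[];A=[]
    for q,Q in P:
        S.append(np.round(R.inv().apply(np.array(q)-p),4).tolist());A.append(np.round(np.degrees((R.inv()*Q).as_rotvec()),2).tolist());p,R=np.array(q),Q
    for k in range(0,len(S),8): print("slide",S[k:k+8],"\nang",A[k:k+8])
def line(pos,h,n,start=None):
    s=bot.read_state() if start is None else None
    p=np.array(s['tool_pos']);R=Ro.from_rotvec(s['tcp_rot']);m=R.as_matrix();h0=np.arctan2(m[1,1],m[0,1])
    d=(h-h0+np.pi)%(2*np.pi)-np.pi
    plan([(p+(np.array(pos)-p)*k/n,down(h0+d*k/n)) for k in range(1,n+1)])
E
python3 - <<'E'
from h import *
line([.43,-.0092,.17],YAW,24)
E
```

```text
t 0.10 pos [0.1542 0.6565 0.238 ] yhead 76.78 tilt 0.12 F [ 0.28 -0.55  0.21] width 0.999 q [ 1.3   0.26  1.61 -0.    1.27 -0.04]
slide [[-0.0175, -0.0244, 0.0029], [-0.0189, -0.0233, 0.0028], [-0.0202, -0.0222, 0.0028], [-0.0214, -0.021, 0.0028], [-0.0226, -0.0198, 0.0028], [-0.0237, -0.0185, 0.0028], [-0.0247, -0.0171, 0.0028], [-0.0256, -0.0157, 0.0028]] 
ang [[-0.12, -0.0, 3.25], [0.0, 0.0, 3.25], [0.0, 0.0, 3.25], [0.0, 0.0, 3.25], [0.0, 0.0, 3.25], [0.0, 0.0, 3.25], [0.0, 0.0, 3.25], [0.0, 0.0, 3.25]]
slide [[-0.0264, -0.0142, 0.0028], [-0.0272, -0.0127, 0.0028], [-0.0279, -0.0111, 0.0028], [-0.0285, -0.0095, 0.0028], [-0.029, -0.0079, 0.0028], [-0.0294, -0.0062, 0.0028], [-0.0297, -0.0046, 0.0028], [-0.0299, -0.0029, 0.0028]] 
ang [[0.0, 0.0, 3.25], [0.0, 0.0, 3.25], [0.0, 0.0, 3.25], [0.0, 0.0, 3.25], [0.0, 0.0, 3.25], [0.0, 0.0, 3.25], [0.0, 0.0, 3.25], [0.0, 0.0, 3.25]]
slide [[-0.03, -0.0012, 0.0028], [-0.03, 0.0005, 0.0028], [-0.0299, 0.0022, 0.0028], [-0.0298, 0.0039, 0.0028], [-0.0295, 0.0056, 0.0028], [-0.0291, 0.0073, 0.0028], [-0.0287, 0.0089, 0.0028], [-0.0281, 0.0105, 0.0028]] 
ang [[0.0, 0.0, 3.25], [0.0, 0.0, 3.25], [0.0, 0.0, 3.25], [0.0, 0.0, 3.25], [0.0, 0.0, 3.25], [0.0, 0.0, 3.25], [0.0, 0.0, 3.25], [0.0, 0.0, 3.25]]
```

Emit:
arm_command --slide '[[-0.018,-0.024,0.003],[-0.019,-0.023,0.003],[-0.02,-0.022,0.003],[-0.021,-0.021,0.003],[-0.023,-0.02,0.003],[-0.024,-0.018,0.003],[-0.025,-0.017,0.003],[-0.026,-0.016,0.003]]' --angular '[[0,0,3.2],[0,0,3.2],[0,0,3.2],[0,0,3.2],[0,0,3.2],[0,0,3.2],[0,0,3.2],[0,0,3.2]]' --hand '[0.085,0.085,0.085,0.085,0.085,0.085,0.085,0.085]' --squeeze 20

```text
time: 0.9
tool_pos: [0.247, 0.4275, 0.2085]
tcp_rot: [-1.062, -2.956, 0.013]
wrist_force: [0.3, 0.3, 0.3]
width: 0.994
```

Emit:
arm_command --slide '[[-0.026,-0.014,0.003],[-0.027,-0.013,0.003],[-0.028,-0.011,0.003],[-0.028,-0.009,0.003],[-0.029,-0.008,0.003],[-0.029,-0.006,0.003],[-0.03,-0.005,0.003],[-0.03,-0.003,0.003]]' --angular '[[0,0,3.2],[0,0,3.2],[0,0,3.2],[0,0,3.2],[0,0,3.2],[0,0,3.2],[0,0,3.2],[0,0,3.2]]' --hand '[0.085,0.085,0.085,0.085,0.085,0.085,0.085,0.085]'

```text
time: 1.7
tool_pos: [0.3359, 0.1938, 0.182]
tcp_rot: [1.712, 2.633, -0.02]
wrist_force: [-0.1, -0.3, 0.1]
width: 0.992
```

```bash
python3 - <<'E'
from h import *
line([.43,-.0092,.17],YAW,8)
E
```

```text
t 1.70 pos [0.3359 0.1938 0.182 ] yhead 23.93 tilt 0.74 F [-0.12 -0.25  0.07] width 0.992 q [ 0.47 -0.25  2.23 -0.01  1.17  0.05]
slide [[-0.0279, 0.0005, 0.0017], [-0.0279, 0.002, 0.0015], [-0.0277, 0.0035, 0.0015], [-0.0275, 0.005, 0.0015], [-0.0272, 0.0066, 0.0015], [-0.0268, 0.008, 0.0015], [-0.0263, 0.0095, 0.0015], [-0.0257, 0.0109, 0.0015]] 
ang [[-0.59, 0.46, 3.16], [0.0, 0.0, 3.15], [0.0, 0.0, 3.15], [0.0, 0.0, 3.15], [0.0, 0.0, 3.15], [0.0, 0.0, 3.15], [0.0, 0.0, 3.15], [0.0, 0.0, 3.15]]
```

Tracking is good (slight drift in z only).

Emit:
arm_command --slide '[[-0.028,0.001,0.001],[-0.028,0.002,0.001],[-0.028,0.004,0.001],[-0.028,0.005,0.001],[-0.027,0.007,0.001],[-0.027,0.008,0.001],[-0.026,0.01,0.001],[-0.026,0.011,0.001]]' --angular '[[-0.6,0.5,3.3],[0,0,3.3],[0,0,3.3],[0,0,3.3],[0,0,3.3],[0,0,3.3],[0,0,3.3],[0,0,3.3]]' --hand '[0.085,0.085,0.085,0.085,0.06,0.06,0.06,0.06]'

```text
time: 2.5
tool_pos: [0.4276, -0.0214, 0.1709]
tcp_rot: [-2.289, -2.148, 0.002]
wrist_force: [0.2, 0.8, 0.9]
width: 0.702
```

```bash
python3 - <<'E'
from h import *
line([.43,-.0092,.085],YAW,8)
E
```

```text
t 2.50 pos [ 0.4276 -0.0214  0.1709] yhead -3.66 tilt 0.18 F [0.24 0.82 0.91] width 0.702 q [-0.11 -0.16  2.18  0.    1.13 -0.05]
slide [[0.0015, 0.0002, 0.0107], [0.0015, 0.0002, 0.0107], [0.0015, 0.0002, 0.0107], [0.0015, 0.0002, 0.0107], [0.0015, 0.0002, 0.0107], [0.0015, 0.0002, 0.0107], [0.0015, 0.0003, 0.0107], [0.0015, 0.0003, 0.0107]] 
ang [[-0.17, -0.04, -0.29], [0.0, 0.0, -0.29], [0.0, 0.0, -0.29], [0.0, 0.0, -0.29], [0.0, 0.0, -0.29], [0.0, 0.0, -0.29], [0.0, 0.0, -0.29], [0.0, 0.0, -0.29]]
```

Emit:
arm_command --slide '[[0.006,0.0005,0.012],[0.004,0.0003,0.012],[0.002,0.0002,0.012],[0,0.0002,0.012],[0,0.0002,0.012],[0,0.0002,0.012],[0,0,0.01],[0,0,0]]' --angular '[[-0.2,0,-1.0],[0,0,-0.8],[0,0,-0.5],[0,0,0],[0,0,0],[0,0,0],[0,0,0],[0,0,0]]' --hand '[0.06,0.06,0.06,0.06,0.05,0.05,0.05,0.05]'

```text
time: 3.3
tool_pos: [0.4269, -0.0081, 0.0798]
tcp_rot: [-2.241, -2.196, 0.004]
wrist_force: [-0.8, -0.5, 0.3]
width: 0.586
```

```bash
python3 - <<'E'
from h import *
show()
im=bot.read_camera("scene")[:,:,::-1];cv2.imwrite("pics/s1.png",cv2.resize(im[120:240,200:360],(800,600),interpolation=cv2.INTER_CUBIC))
line([.43,-.0092,.057],YAW,8)
E
```

```text
t 3.30 pos [ 0.4269 -0.0081  0.0798] yhead -1.16 tilt 0.28 F [-0.78 -0.5   0.32] width 0.586 q [-0.08 -0.04  2.26  0.    0.93 -0.06]
t 3.35 pos [ 0.4275 -0.0082  0.0805] yhead -1.17 tilt 0.23 F [-0.08 -1.02  0.28] width 0.584 q [-0.08 -0.04  2.26  0.    0.93 -0.06]
slide [[-0.0001, 0.0003, 0.0029], [-0.0001, 0.0003, 0.0029], [-0.0001, 0.0003, 0.0029], [-0.0001, 0.0003, 0.0029], [-0.0001, 0.0003, 0.0029], [-0.0001, 0.0003, 0.0029], [-0.0001, 0.0003, 0.0029], [-0.0001, 0.0003, 0.0029]] 
ang [[-0.22, -0.06, 0.02], [0.0, 0.0, 0.02], [0.0, 0.0, 0.02], [0.0, 0.0, 0.02], [0.0, 0.0, 0.02], [0.0, 0.0, 0.02], [0.0, 0.0, 0.02], [0.0, 0.0, 0.02]]
```

View pics/s1.png

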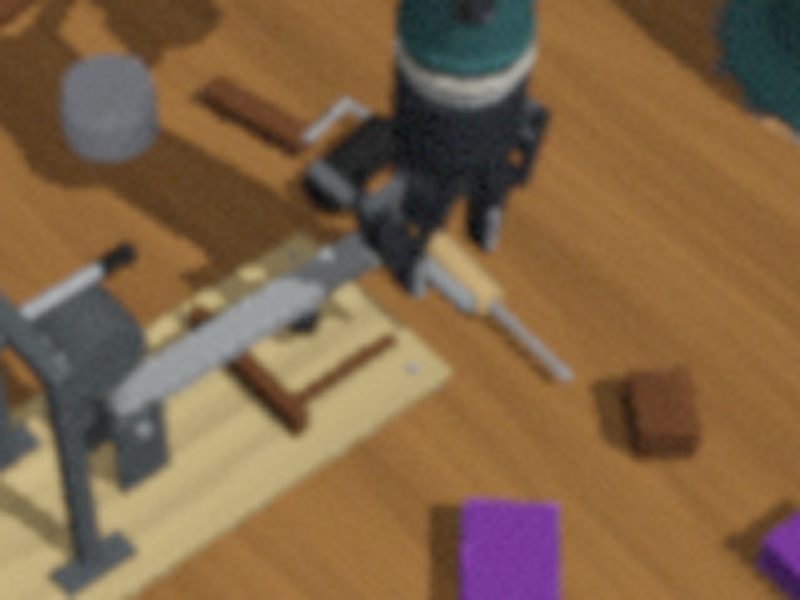

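The fingers straddle the bar's +y half (around crop pixel 440,260), clear of the beam.

Emit:
arm_command --slide '[[0,0.0005,0.004],[0,0.0005,0.004],[0,0.0005,0.004],[0,0.0005,0.004],[0,0.0003,0.004],[0,0.0002,0.003],[0,0,0],[0,0,0]]' --angular '[[-0.2,0,0],[0,0,0],[0,0,0],[0,0,0],[0,0,0],[0,0,0],[0,0,0],[0,0,0]]' --hand '[0.045,0.04,0.035,0.03,0.025,0.022,0.022,0.022]'

```text
time: 4.15
tool_pos: [0.4326, -0.0087, 0.0575]
tcp_rot: [2.243, 2.196, 0.006]
wrist_force: [0.6, 0.3, -0.1]
width: 0.257
```

Emit:
arm_command --slide '[[0,0,0],[0,0,0],[0,0,0],[0,0,0],[0,0,0],[0,0,0],[0,0,0],[0,0,0]]' --angular '[[0,0,0],[0,0,0],[0,0,0],[0,0,0],[0,0,0],[0,0,0],[0,0,0],[0,0,0]]' --hand '[0.02,0.018,0.016,0.014,0.012,0.01,0.008,0.008]' --squeeze 20

```text
time: 4.95
tool_pos: [0.4314, -0.0086, 0.0575]
tcp_rot: [2.244, 2.197, 0.003]
wrist_force: [-1.3, 1.0, 0.8]
width: 0.13
```

```bash
python3 - <<'E'
from h import *
show()
E
```

```text
t 4.95 pos [ 0.4314 -0.0086  0.0575] yhead -1.20 tilt 0.14 F [-1.31  1.02  0.82] width 0.130 q [-0.08 -0.    2.28  0.    0.87 -0.06]
```

```bash
cat >> h.py <<'E'
P0=np.array([.4314,-.0086,.0575]);R0=down(np.radians(-1.2))
def arc(incs,L=.21,aim=None):
    p,R=show();d=p-P0;hx=P0+L*JX
    v=p-hx;a=np.arctan2(v[2],-(v@JX));r=np.hypot(v[2],v@JX);print("a %.4f r %.4f lat %.4f"%(a,r,d@JY))
    out=[]
    for i in incs:
        a+=i;out.append((hx+L*(-np.cos(a)*JX+np.sin(a)*np.array([0,0,1])),R0))
    plan(out,R,p)
E
python3 - <<'E'
from h import *
arc([.01,.015,.02,.025,.025,.025,.025,.025])
E
```

```text
t 4.95 pos [ 0.4314 -0.0086  0.0575] yhead -1.20 tilt 0.14 F [-1.31  1.02  0.82] width 0.130 q [-0.08 -0.    2.28  0.    0.87 -0.06]
a 0.0002 r 0.2100 lat 0.0000
slide [[0.0, 0.0001, -0.0021], [-0.0, 0.0001, -0.0031], [-0.0, 0.0001, -0.0042], [-0.0, 0.0003, -0.0052], [-0.0, 0.0004, -0.0052], [-0.0, 0.0006, -0.0052], [-0.0, 0.0007, -0.0052], [-0.0, 0.0008, -0.0052]] 
ang [[0.14, -0.04, -0.0], [0.0, 0.0, 0.0], [0.0, 0.0, 0.0], [0.0, 0.0, 0.0], [0.0, 0.0, 0.0], [0.0, 0.0, 0.0], [0.0, 0.0, 0.0], [0.0, 0.0, 0.0]]
```

Emit:
arm_command --slide '[[0,0,-0.002],[0,0.0001,-0.003],[0,0.0001,-0.004],[0,0.0003,-0.005],[0,0.0004,-0.005],[0,0.0006,-0.005],[0,0.0007,-0.005],[0,0.0008,-0.005]]' --angular '[[0,0,0],[0,0,0],[0,0,0],[0,0,0],[0,0,0],[0,0,0],[0,0,0],[0,0,0]]' --hand '[0.008,0.008,0.008,0.008,0.008,0.008,0.008,0.008]'

```text
time: 5.75
tool_pos: [0.4341, -0.0087, 0.0928]
tcp_rot: [2.244, 2.197, 0.003]
wrist_force: [-0.5, -0.1, -3.8]
width: 0.133
```

```bash
python3 - <<'E'
from h import *
arc([.025]*8)
E
```

```text
t 5.75 pos [ 0.4341 -0.0087  0.0928] yhead -1.21 tilt 0.13 F [-0.5  -0.11 -3.82] width 0.133 q [-0.08 -0.05  2.24  0.    0.95 -0.06]
a 0.1688 r 0.2103 lat -0.0000
slide [[0.0, 0.0012, -0.0051], [-0.0, 0.0011, -0.0051], [-0.0, 0.0012, -0.0051], [-0.0, 0.0013, -0.0051], [-0.0, 0.0015, -0.005], [-0.0, 0.0016, -0.005], [-0.0, 0.0017, -0.005], [-0.0, 0.0018, -0.0049]] 
ang [[0.12, -0.04, -0.01], [0.0, 0.0, 0.0], [0.0, 0.0, 0.0], [0.0, 0.0, 0.0], [0.0, 0.0, 0.0], [0.0, 0.0, 0.0], [0.0, 0.0, 0.0], [0.0, 0.0, 0.0]]
```

Emit:
arm_command --slide '[[0,0.0012,-0.005],[0,0.0011,-0.005],[0,0.0012,-0.005],[0,0.0013,-0.005],[0,0.0015,-0.005],[0,0.0016,-0.005],[0,0.0017,-0.005],[0,0.0018,-0.005]]' --angular '[[0,0,0],[0,0,0],[0,0,0],[0,0,0],[0,0,0],[0,0,0],[0,0,0],[0,0,0]]' --hand '[0.008,0.008,0.008,0.008,0.008,0.008,0.008,0.008]'

```text
time: 6.55
tool_pos: [0.4458, -0.009, 0.1364]
tcp_rot: [2.245, 2.198, 0.002]
wrist_force: [0.6, -0.6, -4.0]
width: 0.131
```

```bash
python3 - <<'E'
from h import *
arc([.03]*16)
E
```

```text
t 6.55 pos [ 0.4458 -0.009   0.1364] yhead -1.21 tilt 0.08 F [ 0.62 -0.63 -3.99] width 0.131 q [-0.08 -0.09  2.18  0.    1.04 -0.06]
a 0.3836 r 0.2109 lat -0.0001
slide [[0.0001, 0.0033, -0.0055], [-0.0, 0.0026, -0.0057], [-0.0, 0.0028, -0.0056], [-0.0, 0.003, -0.0056], [-0.0, 0.0031, -0.0055], [-0.0, 0.0033, -0.0054], [-0.0, 0.0034, -0.0053], [-0.0, 0.0036, -0.0052]] 
ang [[0.07, -0.04, -0.01], [0.0, 0.0, 0.0], [0.0, 0.0, 0.0], [0.0, 0.0, 0.0], [0.0, 0.0, 0.0], [0.0, 0.0, 0.0], [0.0, 0.0, 0.0], [0.0, 0.0, 0.0]]
slide [[-0.0, 0.0038, -0.0051], [-0.0, 0.0039, -0.0049], [-0.0, 0.0041, -0.0048], [-0.0, 0.0042, -0.0047], [-0.0, 0.0043, -0.0046], [-0.0, 0.0045, -0.0044], [-0.0, 0.0046, -0.0043], [-0.0, 0.0047, -0.0042]] 
ang [[0.0, 0.0, 0.0], [0.0, 0.0, 0.0], [0.0, 0.0, 0.0], [0.0, 0.0, 0.0], [0.0, 0.0, 0.0], [0.0, 0.0, 0.0], [0.0, 0.0, 0.0], [0.0, 0.0, 0.0]]
```

Emit:
arm_command --slide '[[0,0.0033,-0.0055],[0,0.0027,-0.0055],[0,0.0029,-0.0055],[0,0.003,-0.0055],[0,0.0031,-0.0055],[0,0.0033,-0.0054],[0,0.0034,-0.0053],[0,0.0036,-0.0052]]' --angular '[[0,0,0],[0,0,0],[0,0,0],[0,0,0],[0,0,0],[0,0,0],[0,0,0],[0,0,0]]' --hand '[0.008,0.008,0.008,0.008,0.008,0.008,0.008,0.008]'

```text
time: 7.35
tool_pos: [0.4705, -0.0096, 0.1833]
tcp_rot: [-2.241, -2.195, 0.005]
wrist_force: [-2.7, -0.8, -0.4]
width: 0.125
```

```bash
python3 - <<'E'
from h import *
arc([.03]*8)
E
```

```text
t 7.35 pos [ 0.4705 -0.0096  0.1833] yhead -1.20 tilt 0.32 F [-2.67 -0.81 -0.4 ] width 0.125 q [-0.07 -0.08  2.09  0.    1.14 -0.05]
a 0.6345 r 0.2122 lat -0.0001
slide [[0.0001, 0.0055, -0.0038], [-0.0, 0.004, -0.0049], [-0.0, 0.0041, -0.0048], [-0.0, 0.0042, -0.0047], [-0.0, 0.0044, -0.0045], [-0.0, 0.0045, -0.0044], [-0.0, 0.0046, -0.0043], [-0.0, 0.0048, -0.0041]] 
ang [[-0.32, -0.03, 0.0], [0.0, 0.0, 0.0], [0.0, 0.0, 0.0], [0.0, 0.0, 0.0], [0.0, 0.0, 0.0], [0.0, 0.0, 0.0], [0.0, 0.0, 0.0], [0.0, 0.0, 0.0]]
```

Emit:
arm_command --slide '[[0,0.0052,-0.004],[0,0.004,-0.0049],[0,0.0041,-0.0048],[0,0.0042,-0.0047],[0,0.0044,-0.0045],[0,0.0045,-0.0044],[0,0.0046,-0.0043],[0,0.0048,-0.0041]]' --angular '[[-0.3,0,0],[0,0,0],[0,0,0],[0,0,0],[0,0,0],[0,0,0],[0,0,0],[0,0,0]]' --hand '[0.008,0.008,0.008,0.008,0.008,0.008,0.008,0.008]'

```text
time: 8.15
tool_pos: [0.5079, -0.0105, 0.2247]
tcp_rot: [-2.242, -2.196, 0.004]
wrist_force: [-4.2, -0.8, 3.2]
width: 0.126
```

```bash
python3 - <<'E'
from h import *
arc([.03]*8)
E
```

```text
t 8.15 pos [ 0.5079 -0.0105  0.2247] yhead -1.19 tilt 0.22 F [-4.21 -0.84  3.19] width 0.126 q [-0.07 -0.04  1.97  0.    1.22 -0.05]
a 0.8970 r 0.2139 lat -0.0001
slide [[0.0001, 0.0074, -0.0008], [-0.0, 0.0051, -0.0037], [-0.0, 0.0052, -0.0036], [-0.0, 0.0053, -0.0034], [-0.0, 0.0054, -0.0032], [-0.0, 0.0055, -0.0031], [-0.0, 0.0056, -0.0029], [-0.0, 0.0057, -0.0027]] 
ang [[-0.22, -0.02, 0.01], [0.0, 0.0, 0.0], [0.0, 0.0, 0.0], [0.0, 0.0, 0.0], [0.0, 0.0, 0.0], [0.0, 0.0, 0.0], [0.0, 0.0, 0.0], [0.0, 0.0, 0.0]]
```

```bash
sed -i 's/hx=P0+L\*JX/hx=P0+L*JX+np.array([0,0,.004])/' h.py; python3 - <<'E'
from h import *
arc([.025]*8)
E
```

```text
t 8.15 pos [ 0.5079 -0.0105  0.2247] yhead -1.19 tilt 0.22 F [-4.21 -0.84  3.19] width 0.126 q [-0.07 -0.04  1.97  0.    1.22 -0.05]
a 0.8852 r 0.2108 lat -0.0001
slide [[0.0001, 0.0046, -0.0027], [-0.0, 0.0042, -0.0032], [-0.0, 0.0043, -0.0031], [-0.0, 0.0043, -0.003], [-0.0, 0.0044, -0.0028], [-0.0, 0.0045, -0.0027], [-0.0, 0.0045, -0.0026], [-0.0, 0.0046, -0.0025]] 
ang [[-0.22, -0.02, 0.01], [0.0, 0.0, 0.0], [0.0, 0.0, 0.0], [0.0, 0.0, 0.0], [0.0, 0.0, 0.0], [0.0, 0.0, 0.0], [0.0, 0.0, 0.0], [0.0, 0.0, 0.0]]
```

Emit:
arm_command --slide '[[0,0.0044,-0.003],[0,0.0042,-0.0032],[0,0.0043,-0.0031],[0,0.0043,-0.003],[0,0.0044,-0.0028],[0,0.0045,-0.0027],[0,0.0045,-0.0026],[0,0.0046,-0.0025]]' --angular '[[-0.2,0,0],[0,0,0],[0,0,0],[0,0,0],[0,0,0],[0,0,0],[0,0,0],[0,0,0]]' --hand '[0.008,0.008,0.008,0.008,0.008,0.008,0.008,0.008]'

```text
time: 8.95
tool_pos: [0.5497, -0.0115, 0.2512]
tcp_rot: [2.24, 2.194, 0.009]
wrist_force: [-0.4, -0.4, 2.5]
width: 0.135
```

```bash
python3 - <<'E'
from h import *
arc([.015]*4+[.01]*4)
E
```

```text
t 8.95 pos [ 0.5497 -0.0115  0.2512] yhead -1.19 tilt 0.44 F [-0.43 -0.38  2.53] width 0.135 q [-0.07  0.01  1.86  0.    1.26 -0.05]
a 1.1206 r 0.2107 lat -0.0002
slide [[0.0002, 0.0031, -0.0007], [-0.0, 0.0029, -0.0013], [-0.0, 0.0029, -0.0013], [-0.0, 0.0029, -0.0012], [-0.0, 0.0019, -0.0008], [-0.0, 0.002, -0.0008], [-0.0, 0.002, -0.0008], [-0.0, 0.002, -0.0007]] 
ang [[0.44, -0.0, 0.01], [0.0, 0.0, 0.0], [0.0, 0.0, 0.0], [0.0, 0.0, 0.0], [0.0, 0.0, 0.0], [0.0, 0.0, 0.0], [0.0, 0.0, 0.0], [0.0, 0.0, 0.0]]
```

```bash
python3 - <<'E'
from h import *
from scipy.optimize import brentq
im=bot.read_camera("scene")[:,:,::-1];cv2.imwrite("pics/s2.png",cv2.resize(im[110:230,180:340],(800,600),interpolation=cv2.INTER_CUBIC))
im=bot.read_camera("top")[:,:,::-1];cv2.imwrite("pics/t2.png",cv2.resize(im[110:230,210:370],(800,600),interpolation=cv2.INTER_CUBIC))
for c in[(122,248),(130,246)]:
    P=plane("scene",[(200+c[0]/5-.4,120+c[1]/5-.4)],.193)[0];x=(P-H)@JX;print(P,"jx",x,"jy",(P-H)@JY)
    f=lambda a:-(.125-.006*np.cos(a))/np.sin(a)*np.cos(a)+.006*np.sin(a)-x
    print(brentq(f,.9,2.2))
E
```

```text
[ 0.62392824 -0.06209637  0.193     ] jx -0.01447507460962629 jy -0.004425910070882104
1.4078097725584915
[ 0.61978256 -0.06041087  0.193     ] jx -0.018657924022724183 jy -0.0028348957263576767
1.375134942258218
```

View pics/s2.png

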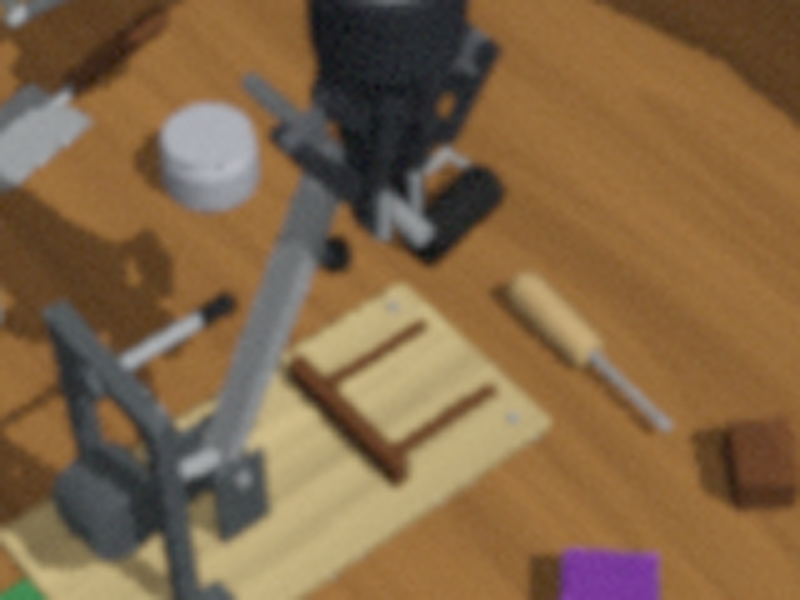

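View pics/t2.png

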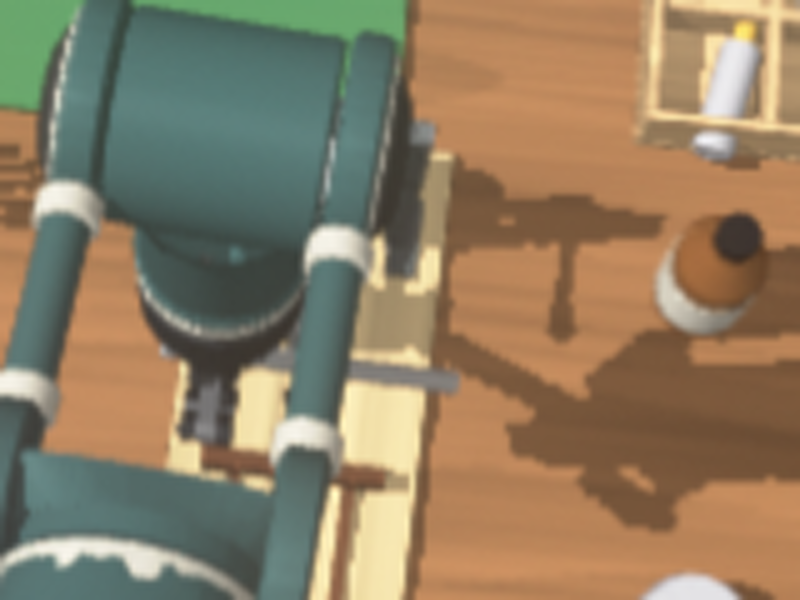

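```bash
python3 - <<'E'
from h import *
arc([.015]*6+[.01]*2)
E
```

```text
t 9.05 pos [ 0.5504 -0.0115  0.2516] yhead -1.19 tilt 0.53 F [ 0.23 -0.57  0.67] width 0.131 q [-0.07  0.01  1.86  0.    1.25 -0.05]
a 1.1243 r 0.2107 lat -0.0002
slide [[0.0002, 0.0032, -0.0006], [-0.0, 0.0029, -0.0013], [-0.0, 0.0029, -0.0013], [-0.0, 0.0029, -0.0012], [-0.0, 0.0029, -0.0012], [-0.0, 0.0029, -0.0011], [-0.0, 0.002, -0.0007], [-0.0, 0.002, -0.0007]] 
ang [[0.53, -0.0, 0.01], [0.0, 0.0, 0.0], [0.0, 0.0, 0.0], [0.0, 0.0, 0.0], [0.0, 0.0, 0.0], [0.0, 0.0, 0.0], [0.0, 0.0, 0.0], [0.0, 0.0, 0.0]]
```

Emit:
arm_command --slide '[[0,0.003,-0.0008],[0,0.0029,-0.0013],[0,0.0029,-0.0013],[0,0.0029,-0.0012],[0,0.0029,-0.0012],[0,0.002,-0.0008],[0,0.001,-0.0004],[0,0,0]]' --angular '[[0.4,0,0],[0,0,0],[0,0,0],[0,0,0],[0,0,0],[0,0,0],[0,0,0],[0,0,0]]' --hand '[0.008,0.008,0.008,0.008,0.008,0.008,0.008,0.008]'

```text
time: 9.85
tool_pos: [0.5694, -0.012, 0.2591]
tcp_rot: [2.244, 2.197, 0.002]
wrist_force: [0.1, -0.5, 2.3]
width: 0.126
```

```bash
python3 - <<'E'
from h import *
arc([.01]*3+[.005]*3+[0]*2)
E
```

```text
t 9.85 pos [ 0.5694 -0.012   0.2591] yhead -1.20 tilt 0.09 F [ 0.09 -0.52  2.29] width 0.126 q [-0.06  0.05  1.81  0.    1.28 -0.04]
a 1.2217 r 0.2103 lat -0.0002
slide [[0.0002, 0.0021, -0.0004], [-0.0, 0.002, -0.0007], [-0.0, 0.002, -0.0007], [-0.0, 0.001, -0.0003], [-0.0, 0.001, -0.0003], [-0.0, 0.001, -0.0003], [0.0, 0.0, 0.0], [0.0, 0.0, 0.0]] 
ang [[0.09, 0.0, 0.0], [0.0, 0.0, 0.0], [0.0, 0.0, 0.0], [0.0, 0.0, 0.0], [0.0, 0.0, 0.0], [0.0, 0.0, 0.0], [0.0, 0.0, 0.0], [0.0, 0.0, 0.0]]
```

Emit:
arm_command --slide '[[0,0.002,-0.0006],[0,0.002,-0.0006],[0,0.002,-0.0006],[0,0.0015,-0.0005],[0,0.001,-0.0003],[0,0.001,-0.0003],[0,0,0],[0,0,0]]' --angular '[[0,0,0],[0,0,0],[0,0,0],[0,0,0],[0,0,0],[0,0,0],[0,0,0],[0,0,0]]' --hand '[0.008,0.008,0.008,0.008,0.008,0.008,0.008,0.008]'

```text
time: 10.65
tool_pos: [0.5799, -0.0122, 0.2624]
tcp_rot: [2.243, 2.197, 0.002]
wrist_force: [-0.9, 0.0, 1.9]
width: 0.128
```

```bash
python3 - <<'E'
from h import *
arc([.005]*6+[0]*2)
E
```

```text
t 10.65 pos [ 0.5799 -0.0122  0.2624] yhead -1.20 tilt 0.13 F [-0.89  0.03  1.89] width 0.128 q [-0.06  0.07  1.79 -0.    1.28 -0.04]
a 1.2741 r 0.2101 lat -0.0002
slide [[0.0002, 0.001, -0.0002], [-0.0, 0.001, -0.0003], [-0.0, 0.001, -0.0003], [-0.0, 0.001, -0.0003], [-0.0, 0.001, -0.0003], [-0.0, 0.001, -0.0003], [0.0, 0.0, 0.0], [0.0, 0.0, 0.0]] 
ang [[0.13, 0.01, 0.0], [0.0, 0.0, 0.0], [0.0, 0.0, 0.0], [0.0, 0.0, 0.0], [0.0, 0.0, 0.0], [0.0, 0.0, 0.0], [0.0, 0.0, 0.0], [0.0, 0.0, 0.0]]
```

Emit:
arm_command --slide '[[0,0.001,-0.0002],[0,0.001,-0.0003],[0,0.001,-0.0003],[0,0.001,-0.0003],[0,0.0005,-0.0001],[0,0,0],[0,0,0],[0,0,0]]' --angular '[[0,0,0],[0,0,0],[0,0,0],[0,0,0],[0,0,0],[0,0,0],[0,0,0],[0,0,0]]' --hand '[0.008,0.008,0.008,0.008,0.008,0.008,0.008,0.008]'

```text
time: 11.45
tool_pos: [0.5849, -0.0123, 0.2636]
tcp_rot: [2.243, 2.197, 0.003]
wrist_force: [0.1, -0.8, 2.1]
width: 0.129
```

Emit:
arm_command --slide '[[0,0.001,-0.0002],[0,0.001,-0.0003],[0,0.001,-0.0003],[0,0.0005,-0.0002],[0,0,0],[0,0,0],[0,0,0],[0,0,0]]' --angular '[[0,0,0],[0,0,0],[0,0,0],[0,0,0],[0,0,0],[0,0,0],[0,0,0],[0,0,0]]' --hand '[0.008,0.008,0.008,0.008,0.008,0.008,0.008,0.008]'

```text
time: 12.25
tool_pos: [0.5887, -0.0125, 0.2645]
tcp_rot: [2.243, 2.197, 0.002]
wrist_force: [0.8, -0.5, 0.3]
width: 0.131
```

```bash
python3 - <<'E'
from h import *
arc([.005]*6+[0]*2)
E
```

```text
t 12.25 pos [ 0.5887 -0.0125  0.2645] yhead -1.20 tilt 0.14 F [ 0.79 -0.49  0.25] width 0.131 q [-0.06  0.09  1.77 -0.    1.29 -0.04]
a 1.3170 r 0.2098 lat -0.0003
slide [[0.0003, 0.001, -0.0005], [-0.0, 0.001, -0.0003], [-0.0, 0.001, -0.0003], [-0.0, 0.001, -0.0002], [-0.0, 0.001, -0.0002], [-0.0, 0.001, -0.0002], [0.0, 0.0, 0.0], [0.0, 0.0, 0.0]] 
ang [[0.14, 0.01, -0.0], [0.0, 0.0, 0.0], [0.0, 0.0, 0.0], [0.0, 0.0, 0.0], [0.0, 0.0, 0.0], [0.0, 0.0, 0.0], [0.0, 0.0, 0.0], [0.0, 0.0, 0.0]]
```

Emit:
arm_command --slide '[[0,0.001,-0.0003],[0,0.001,-0.0003],[0,0.001,-0.0003],[0,0.0005,-0.0001],[0,0,0],[0,0,0],[0,0,0],[0,0,0]]' --angular '[[0,0,0],[0,0,0],[0,0,0],[0,0,0],[0,0,0],[0,0,0],[0,0,0],[0,0,0]]' --hand '[0.008,0.008,0.008,0.008,0.008,0.008,0.008,0.008]'

```text
time: 13.05
tool_pos: [0.5925, -0.0125, 0.2654]
tcp_rot: [2.243, 2.197, 0.002]
wrist_force: [0.7, -0.3, 1.3]
width: 0.128
```

Emit:
arm_command --slide '[[0,0.001,-0.0002],[0,0.001,-0.0002],[0,0.0005,-0.0002],[0,0,0],[0,0,0],[0,0,0],[0,0,0],[0,0,0]]' --angular '[[0,0,0],[0,0,0],[0,0,0],[0,0,0],[0,0,0],[0,0,0],[0,0,0],[0,0,0]]' --hand '[0.008,0.008,0.008,0.008,0.008,0.008,0.008,0.008]'

```text
time: 13.85
tool_pos: [0.5952, -0.0126, 0.2659]
tcp_rot: [2.243, 2.197, 0.002]
wrist_force: [1.4, 0.0, 0.4]
width: 0.13
```

```bash
python3 - <<'E'
from h import *
arc([.005]*6+[0]*2)
im=bot.read_camera("scene")[:,:,::-1];cv2.imwrite("pics/s3.png",cv2.resize(im[140:220,180:286],(795,600),interpolation=cv2.INTER_CUBIC))
show()
E
```

```text
t 13.85 pos [ 0.5952 -0.0126  0.2659] yhead -1.20 tilt 0.13 F [1.45 0.03 0.38] width 0.130 q [-0.06  0.1   1.75 -0.    1.29 -0.04]
a 1.3489 r 0.2095 lat -0.0003
slide [[0.0003, 0.0009, -0.0007], [-0.0, 0.001, -0.0002], [-0.0, 0.001, -0.0002], [-0.0, 0.001, -0.0002], [-0.0, 0.001, -0.0002], [-0.0, 0.001, -0.0002], [0.0, 0.0, 0.0], [0.0, 0.0, 0.0]] 
ang [[0.13, 0.01, 0.0], [0.0, 0.0, 0.0], [0.0, 0.0, 0.0], [0.0, 0.0, 0.0], [0.0, 0.0, 0.0], [0.0, 0.0, 0.0], [0.0, 0.0, 0.0], [0.0, 0.0, 0.0]]
t 13.90 pos [ 0.5953 -0.0126  0.266 ] yhead -1.20 tilt 0.14 F [ 1.13 -1.17  0.22] width 0.129 q [-0.06  0.1   1.75 -0.    1.29 -0.04]
```

View pics/s3.png

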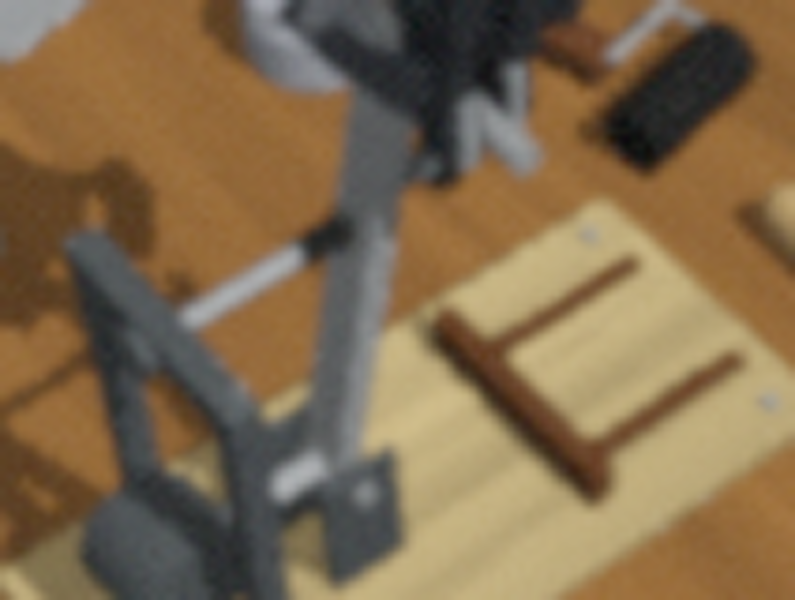

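The rubber tip (crop 345,235) now lies at the beam's back face or just short of it. I continue in small steps.

Emit:
arm_command --slide '[[0,0.001,-0.0002],[0,0.001,-0.0002],[0,0.0005,-0.0002],[0,0,0],[0,0,0],[0,0,0],[0,0,0],[0,0,0]]' --angular '[[0,0,0],[0,0,0],[0,0,0],[0,0,0],[0,0,0],[0,0,0],[0,0,0],[0,0,0]]' --hand '[0.008,0.008,0.008,0.008,0.008,0.008,0.008,0.008]'

```text
time: 14.7
tool_pos: [0.5967, -0.0126, 0.2662]
tcp_rot: [-2.244, -2.198, 0.001]
wrist_force: [0.2, -0.6, 1.0]
width: 0.129
```

Emit:
arm_command --slide '[[0,0.001,-0.0003],[0,0.001,-0.0002],[0,0,0],[0,0,0],[0,0,0],[0,0,0],[0,0,0],[0,0,0]]' --angular '[[0,0,0],[0,0,0],[0,0,0],[0,0,0],[0,0,0],[0,0,0],[0,0,0],[0,0,0]]' --hand '[0.008,0.008,0.008,0.008,0.008,0.008,0.008,0.008]'

```text
time: 15.5
tool_pos: [0.5975, -0.0126, 0.2664]
tcp_rot: [-2.243, -2.196, 0.005]
wrist_force: [-1.3, -0.1, 1.1]
width: 0.133
```

```bash
python3 - <<'E'
from h import *
show();bot.read_camera("scene");arc([.005]*2+[0]*2)
E
```

```text
t 15.50 pos [ 0.5975 -0.0126  0.2664] yhead -1.20 tilt 0.23 F [-1.3  -0.07  1.1 ] width 0.133 q [-0.06  0.11  1.74 -0.    1.3  -0.04]
t 15.55 pos [ 0.5975 -0.0126  0.2664] yhead -1.20 tilt 0.23 F [-0.93 -0.11  0.47] width 0.126 q [-0.06  0.11  1.74 -0.    1.3  -0.04]
a 1.3600 r 0.2096 lat -0.0003
slide [[0.0003, 0.0009, -0.0006], [-0.0, 0.001, -0.0002], [0.0, 0.0, 0.0], [0.0, 0.0, 0.0]] 
ang [[-0.23, 0.01, 0.0], [0.0, 0.0, 0.0], [0.0, 0.0, 0.0], [0.0, 0.0, 0.0]]
```

Contact found: the x force fell from +1.3 N to about −1 N, and the motion is being resisted. That puts the arm within about 1 mm of its natural rest, so I open the fingers slowly.

Emit:
arm_command --slide '[[0,-0.0003,0],[0,0,0],[0,0,0],[0,0,0],[0,0,0],[0,0,0],[0,0,0],[0,0,0]]' --angular '[[0,0,0],[0,0,0],[0,0,0],[0,0,0],[0,0,0],[0,0,0],[0,0,0],[0,0,0]]' --hand '[0.012,0.012,0.013,0.014,0.015,0.016,0.018,0.02]'

```text
time: 16.35
tool_pos: [0.5988, -0.0122, 0.2664]
tcp_rot: [-2.244, -2.198, -0.001]
wrist_force: [0.3, -0.3, -0.1]
width: 0.235
```

```bash
python3 - <<'E'
from h import *
show()
im=bot.read_camera("scene")[:,:,::-1];cv2.imwrite("pics/s4.png",cv2.resize(im[110:220,180:326],(796,600),interpolation=cv2.INTER_CUBIC))
show()
E
```

```text
t 16.35 pos [ 0.5988 -0.0122  0.2664] yhead -1.18 tilt 0.04 F [ 0.26 -0.32 -0.06] width 0.235 q [-0.06  0.11  1.74  0.    1.3  -0.04]
t 16.40 pos [ 0.5988 -0.0121  0.2664] yhead -1.18 tilt 0.04 F [ 0.27  1.13 -0.36] width 0.235 q [-0.06  0.11  1.74  0.    1.3  -0.04]
```

View pics/s4.png

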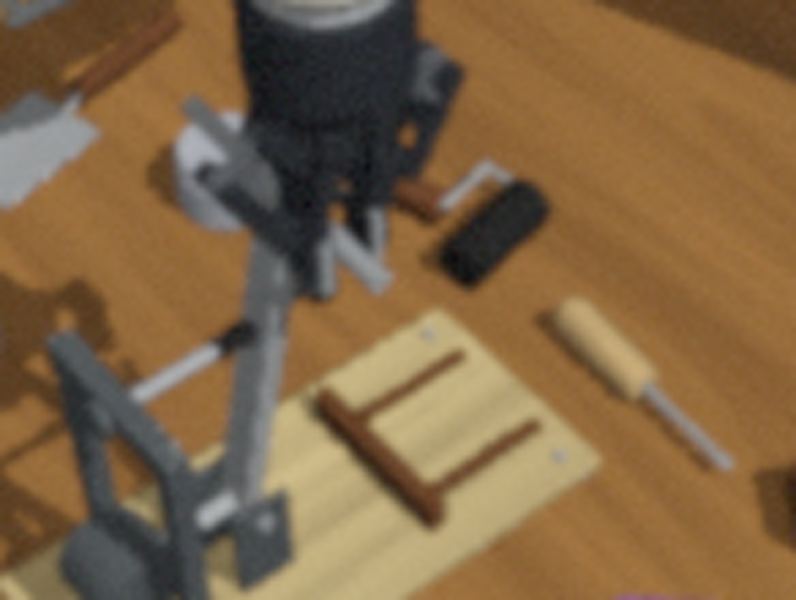

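The arm stands on the rubber tip (crop 240,335) with the fingers apart and wrist force about 0. I open further and lift clear.

Emit:
arm_command --slide '[[0,0,0],[0,0,0],[0,0,0],[0,0,0],[0,0,-0.01],[0,0,-0.02],[0,0,-0.03],[0,0,-0.02]]' --angular '[[0,0,0],[0,0,0],[0,0,0],[0,0,0],[0,0,0],[0,0,0],[0,0,0],[0,0,0]]' --hand '[0.024,0.03,0.036,0.042,0.045,0.05,0.05,0.05]'

```text
time: 17.2
tool_pos: [0.5967, -0.0121, 0.346]
tcp_rot: [-2.239, -2.194, 0.008]
wrist_force: [-0.2, 0.3, -0.1]
width: 0.592
```

```bash
python3 - <<'E'
from h import *
p,R=show()
im=bot.read_camera("scene")[:,:,::-1];cv2.imwrite("pics/s5.png",cv2.resize(im[110:220,180:326],(796,600),interpolation=cv2.INTER_CUBIC))
# block
hsv=cv2.cvtColor(im,cv2.COLOR_BGR2HSV)
E
```

```text
t 17.20 pos [ 0.5967 -0.0121  0.346 ] yhead -1.18 tilt 0.48 F [-0.2   0.3  -0.09] width 0.592 q [-0.06  0.07  1.63  0.    1.45 -0.04]
```

View pics/s5.png

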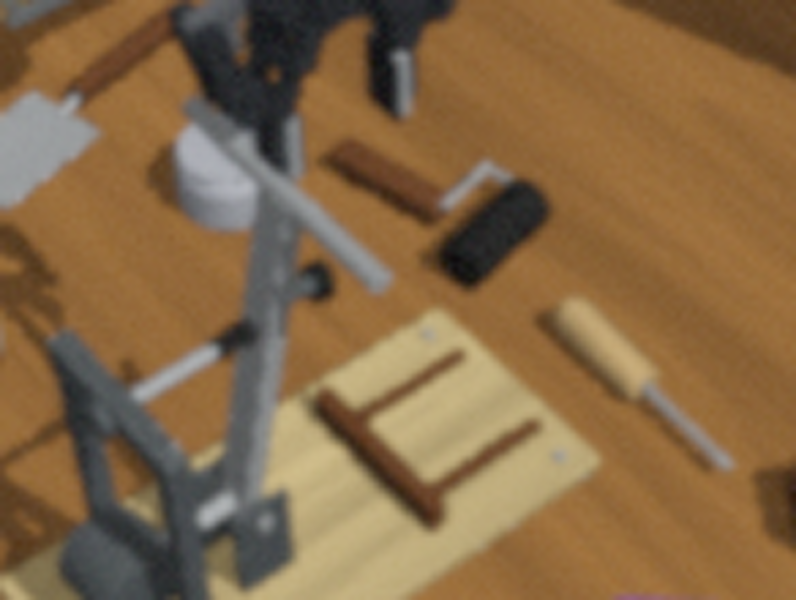

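The arm stays open on the stop by itself (handle end at crop 385,283, unchanged).

Block candidates in the top view:
- grey (154,207)
- purple (198,205)
- purple (149,248)
- red (113,225)

Only the grey one fits. It has a carved grey lino face on pale wood and measures 79 x 55 mm. The enlarged crop at (565,430) in scjig shows the pale wooden side.

```bash
cat >> h.py <<'E'
def via(W,show_=True):
    """W: list of (pos,heading,nrows)"""
    p,R=show();m=R.as_matrix();h=np.arctan2(m[1,1],m[0,1]);out=[];q=p
    for pos,hh,n in W:
        d=(hh-h+np.pi)%(2*np.pi)-np.pi
        for k in range(1,n+1): out.append((q+(np.array(pos)-q)*k/n,down(h+d*k/n)))
        q=np.array(pos);h=h+d
    plan(out,R,p)
E
python3 - <<'E'
from h import *
r=np.radians
via([((.55,.12,.34),r(40),7),((.499,.2795,.16),r(102.2),9)])
E
```

```text
t 17.25 pos [ 0.5981 -0.0121  0.3498] yhead -1.18 tilt 0.16 F [2.43 0.12 3.  ] width 0.586 q [-0.06  0.07  1.62  0.    1.45 -0.04]
slide [[0.0187, -0.0072, 0.0014], [0.0194, -0.0053, 0.0014], [0.0198, -0.0033, 0.0014], [0.02, -0.0012, 0.0014], [0.0201, 0.0008, 0.0014], [0.0199, 0.0029, 0.0014], [0.0195, 0.0049, 0.0014], [0.0172, 0.0071, 0.02]] 
ang [[-0.15, -0.05, -5.88], [0.0, 0.0, -5.88], [0.0, 0.0, -5.88], [0.0, 0.0, -5.88], [0.0, 0.0, -5.88], [0.0, 0.0, -5.88], [0.0, 0.0, -5.88], [0.0, 0.0, -6.91]]
slide [[0.0162, 0.0091, 0.02], [0.015, 0.011, 0.02], [0.0136, 0.0127, 0.02], [0.012, 0.0142, 0.02], [0.0102, 0.0156, 0.02], [0.0082, 0.0167, 0.02], [0.0062, 0.0176, 0.02], [0.004, 0.0182, 0.02]] 
ang [[0.0, 0.0, -6.91], [0.0, 0.0, -6.91], [0.0, 0.0, -6.91], [0.0, 0.0, -6.91], [0.0, 0.0, -6.91], [0.0, 0.0, -6.91], [0.0, 0.0, -6.91], [0.0, 0.0, -6.91]]
```

Emit:
arm_command --slide '[[0.019,-0.007,0.001],[0.019,-0.005,0.001],[0.02,-0.003,0.001],[0.02,-0.001,0.001],[0.02,0.001,0.001],[0.02,0.003,0.001],[0.02,0.005,0.001],[0.017,0.007,0.015]]' --angular '[[0,0,-5.9],[0,0,-5.9],[0,0,-5.9],[0,0,-5.9],[0,0,-5.9],[0,0,-5.9],[0,0,-5.9],[0,0,-6.9]]' --hand '[0.05,0.06,0.07,0.08,0.08,0.08,0.08,0.08]'

```text
time: 18.05
tool_pos: [0.5453, 0.1405, 0.3338]
tcp_rot: [1.107, 2.93, 0.007]
wrist_force: [-0.6, 1.2, -0.2]
width: 0.936
```

```bash
python3 - <<'E'
from h import *
r=np.radians
via([((.501,.268,.17),r(97),7),((.499,.2795,.16),r(102.2),1)])
E
```

```text
t 18.05 pos [0.5453 0.1405 0.3338] yhead 48.62 tilt 0.61 F [-0.61  1.22 -0.15] width 0.936 q [ 0.21  0.    1.73 -0.    1.4  -0.64]
slide [[0.017, 0.0093, 0.0234], [0.0155, 0.0114, 0.0234], [0.014, 0.0132, 0.0234], [0.0123, 0.0148, 0.0234], [0.0105, 0.0162, 0.0234], [0.0084, 0.0173, 0.0234], [0.0063, 0.0182, 0.0234], [0.0006, 0.0117, 0.01]] 
ang [[0.42, 0.44, -6.91], [0.0, 0.0, -6.91], [0.0, 0.0, -6.91], [0.0, 0.0, -6.91], [0.0, 0.0, -6.91], [0.0, 0.0, -6.91], [0.0, 0.0, -6.91], [0.0, 0.0, -5.2]]
```

Emit:
arm_command --slide '[[0.017,0.009,0.022],[0.015,0.011,0.022],[0.014,0.013,0.022],[0.012,0.015,0.022],[0.01,0.016,0.022],[0.008,0.017,0.022],[0.005,0.014,0.02],[0.001,0.008,0.01]]' --angular '[[0.4,0.4,-6.9],[0,0,-6.9],[0,0,-6.9],[0,0,-6.9],[0,0,-6.9],[0,0,-6.9],[0,0,-6],[0,0,-4]]' --hand '[0.08,0.08,0.08,0.08,0.08,0.08,0.08,0.08]'

```text
time: 18.85
tool_pos: [0.4975, 0.2757, 0.167]
tcp_rot: [-0.338, 3.118, 0.001]
wrist_force: [0.9, -0.3, -0.4]
width: 0.938
```

```bash
python3 - <<'E'
from h import *
r=np.radians
via([((.499,.2795,.06),r(102.2),8)])
im=bot.read_camera("scene")[:,:,::-1];cv2.imwrite("pics/s6.png",cv2.resize(im[190:310,270:430],(800,600),interpolation=cv2.INTER_CUBIC))
E
```

```text
t 18.85 pos [0.4975 0.2757 0.167 ] yhead 102.38 tilt 0.32 F [ 0.89 -0.26 -0.42] width 0.938 q [ 0.46  0.12  1.92 -0.    1.1  -1.32]
slide [[-0.0002, 0.0004, 0.0134], [-0.0003, 0.0004, 0.0134], [-0.0003, 0.0004, 0.0134], [-0.0003, 0.0004, 0.0134], [-0.0003, 0.0004, 0.0134], [-0.0003, 0.0004, 0.0134], [-0.0003, 0.0004, 0.0134], [-0.0003, 0.0004, 0.0134]] 
ang [[0.0, 0.32, 0.02], [0.0, 0.0, 0.02], [0.0, 0.0, 0.02], [0.0, 0.0, 0.02], [0.0, 0.0, 0.02], [0.0, 0.0, 0.02], [0.0, 0.0, 0.02], [0.0, 0.0, 0.02]]
```

View pics/s6.png

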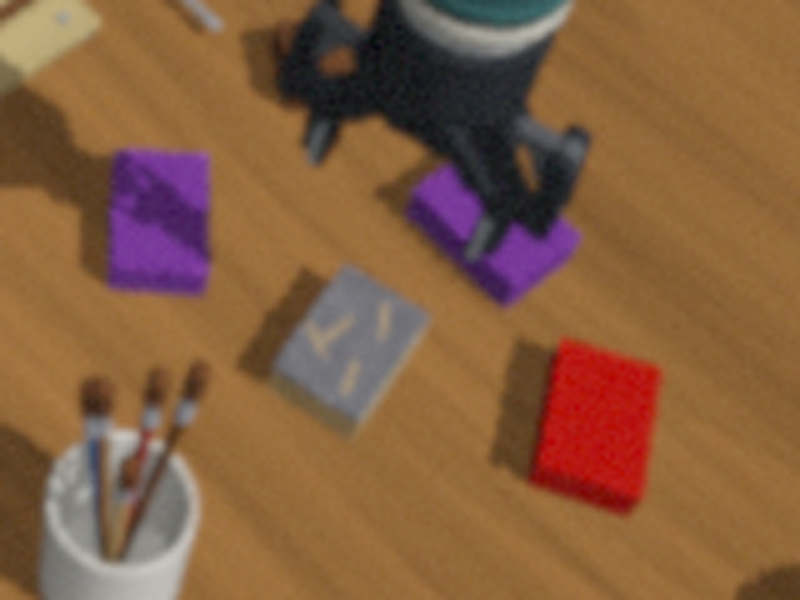

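Emit:
arm_command --slide '[[0,0.0005,0.014],[0,0.0005,0.014],[0,0.0005,0.014],[0,0.0005,0.014],[0,0.0005,0.014],[0,0.0005,0.014],[0,0.0005,0.01],[0,0,0]]' --angular '[[0,0.3,0],[0,0,0],[0,0,0],[0,0,0],[0,0,0],[0,0,0],[0,0,0],[0,0,0]]' --hand '[0.08,0.08,0.08,0.08,0.08,0.08,0.08,0.08]'

```text
time: 19.7
tool_pos: [0.4967, 0.2781, 0.064]
tcp_rot: [0.331, -3.123, 0.001]
wrist_force: [0.3, -0.1, 0.2]
width: 0.935
```

```bash
python3 - <<'E'
from h import *
r=np.radians
via([((.499,.2795,.016),r(102.2),8)])
im=bot.read_camera("scene")[:,:,::-1];cv2.imwrite("pics/s7.png",cv2.resize(im[190:310,270:430],(800,600),interpolation=cv2.INTER_CUBIC))
E
```

```text
t 19.70 pos [0.4967 0.2781 0.064 ] yhead 102.11 tilt 0.08 F [ 0.28 -0.15  0.24] width 0.935 q [ 0.47  0.24  1.99  0.    0.92 -1.32]
slide [[-0.0003, 0.0001, 0.006], [-0.0003, 0.0001, 0.006], [-0.0003, 0.0001, 0.006], [-0.0003, 0.0001, 0.006], [-0.0003, 0.0001, 0.006], [-0.0003, 0.0001, 0.006], [-0.0003, 0.0001, 0.006], [-0.0003, 0.0001, 0.006]] 
ang [[-0.02, -0.08, -0.01], [0.0, 0.0, -0.01], [0.0, 0.0, -0.01], [0.0, 0.0, -0.01], [0.0, 0.0, -0.01], [0.0, 0.0, -0.01], [0.0, 0.0, -0.01], [0.0, 0.0, -0.01]]
```

View pics/s7.png

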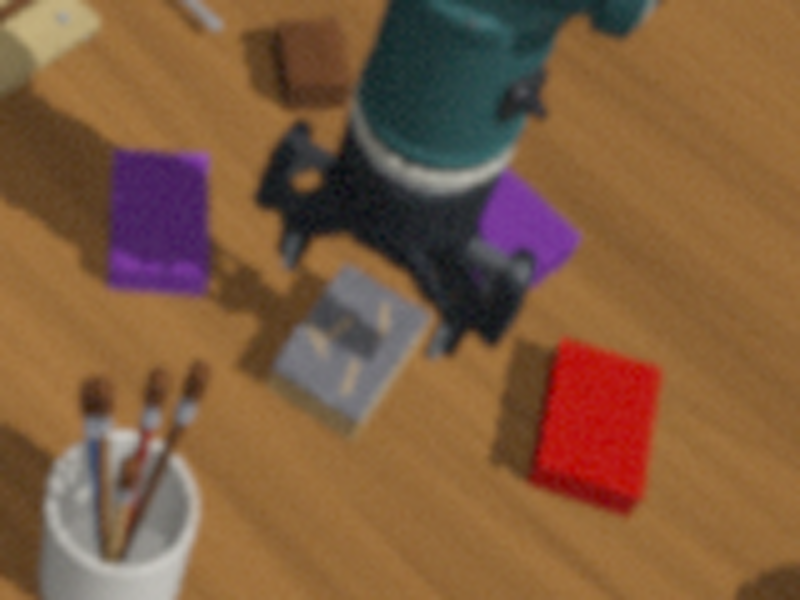

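Emit:
arm_command --slide '[[-0.0006,0.0001,0.008],[-0.0006,0.0001,0.008],[-0.0006,0.0001,0.008],[-0.0003,0.0001,0.008],[0,0.0001,0.007],[0,0.0001,0.005],[0,0,0.003],[0,0,0]]' --angular '[[0,0,0],[0,0,0],[0,0,0],[0,0,0],[0,0,0],[0,0,0],[0,0,0],[0,0,0]]' --hand '[0.08,0.08,0.08,0.08,0.08,0.08,0.075,0.07]'

```text
time: 20.55
tool_pos: [0.501, 0.2804, 0.0154]
tcp_rot: [-0.331, 3.121, 0.002]
wrist_force: [-0.0, 0.7, 0.4]
width: 0.82
```

Emit:
arm_command --slide '[[0,0,0],[0,0,0],[0,0,0],[0,0,0],[0,0,0],[0,0,0],[0,0,0],[0,0,0]]' --angular '[[0,0,0],[0,0,0],[0,0,0],[0,0,0],[0,0,0],[0,0,0],[0,0,0],[0,0,0]]' --hand '[0.066,0.062,0.058,0.054,0.05,0.046,0.045,0.045]' --squeeze 30

```text
time: 21.35
tool_pos: [0.5015, 0.2807, 0.0163]
tcp_rot: [-0.331, 3.12, 0.003]
wrist_force: [-0.5, -0.0, -0.5]
width: 0.637
```

```bash
python3 - <<'E'
from h import *
r=np.radians
show()
im=bot.read_camera("scene")[:,:,::-1];cv2.imwrite("pics/s8.png",cv2.resize(im[190:310,270:430],(800,600),interpolation=cv2.INTER_CUBIC))
E
```

```text
t 21.35 pos [0.5015 0.2807 0.0163] yhead 102.12 tilt 0.28 F [-0.54 -0.01 -0.45] width 0.637 q [ 0.47  0.31  2.    0.    0.82 -1.32]
```

View pics/s8.png

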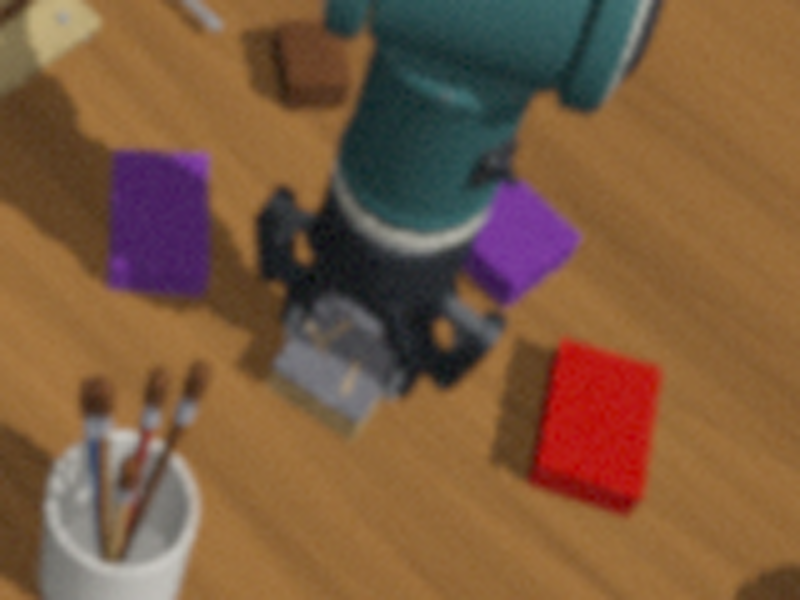

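Emit:
arm_command --slide '[[0,0,-0.005],[0,0,-0.01],[0,0,-0.015],[0,0,-0.02],[0,0,-0.02],[0,0,-0.015],[0,0,-0.01],[0,0,0]]' --angular '[[0,0,0],[0,0,0],[0,0,0],[0,0,0],[0,0,0],[0,0,0],[0,0,0],[0,0,0]]' --hand '[0.045,0.045,0.045,0.045,0.045,0.045,0.045,0.045]'

```text
time: 22.2
tool_pos: [0.5021, 0.281, 0.1219]
tcp_rot: [-0.331, 3.116, 0.005]
wrist_force: [0.7, 0.9, 0.0]
width: 0.634
```

```bash
python3 - <<'E'
from h import *
show()
t=bot.read_camera("top")[:,:,::-1];s=bot.read_camera("scene")[:,:,::-1]
cv2.imwrite("pics/top9.png",t);cv2.imwrite("pics/scene9.png",s)
cv2.imwrite("pics/t9.png",cv2.resize(t[170:260,225:325],(666,600),interpolation=cv2.INTER_CUBIC))
cv2.imwrite("pics/s9.png",cv2.resize(s[160:240,220:320],(750,600),interpolation=cv2.INTER_CUBIC))
E
```

```text
t 22.20 pos [0.5021 0.281  0.1219] yhead 102.12 tilt 0.52 F [0.7  0.86 0.02] width 0.634 q [ 0.47  0.17  1.94  0.    1.02 -1.32]
```

View pics/t9.png

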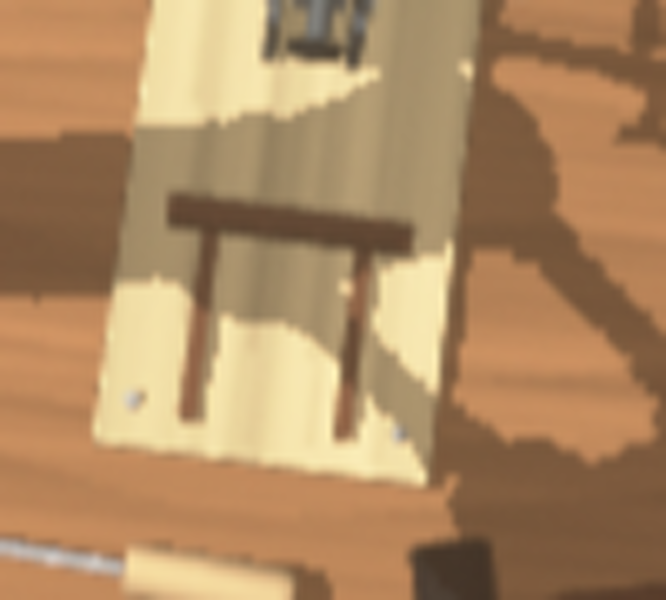

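View pics/s9.png

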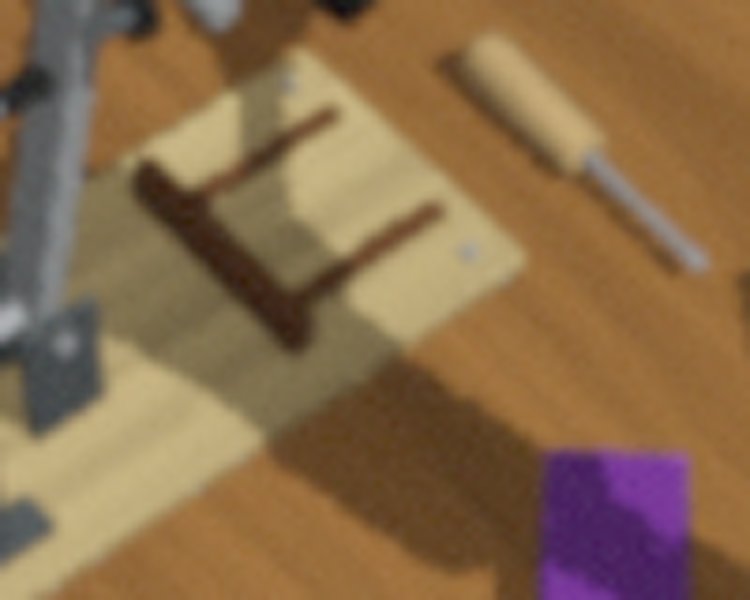

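View pics/scene9.png

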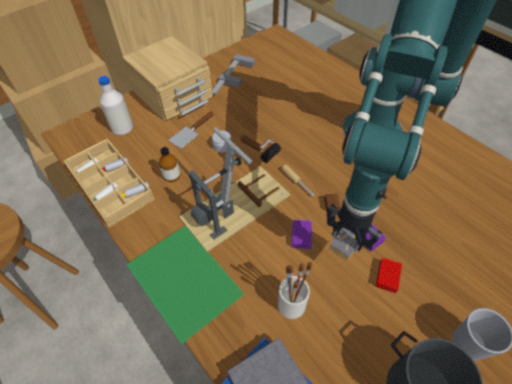

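```bash
python3 - <<'E'
from h import *
f=lambda c:(225+(c[0]+.5)/6.66-.5,170+(c[1]+.5)/6.667-.5)
g=lambda c:(220+(c[0]+.5)/7.5-.5,160+(c[1]+.5)/7.5-.5)
def J(P): return np.c_[(P-H)@JX,(P-H)@JY]
def pr(n,P): print(n,np.round(P[:,:2],4).tolist(),"jig",np.round(J(P)*1000,1).tolist())
pr("T rails ctr",plane("top",[f((208,240)),f((191,418)),f((361,255)),f((345,438))],.017))
pr("T board front corners",plane("top",[f((93,440)),f((428,487))],.012))
pr("T fence topcorners(far-left,far-right,near-left,near-right)",plane("top",[f((172,195)),f((412,224)),f((168,220)),f((412,250))],.034))
pr("S rails",plane("scene",[g((205,190)),g((338,113)),g((305,300)),g((440,210))],.018))
pr("S board corners",plane("scene",[g((527,257)),g((300,47))],.012))
pr("S fence top",plane("scene",[g((133,170)),g((293,345))],.034))
E
```

```text
T rails ctr [[0.536, -0.0209], [0.4553, -0.0217], [0.5364, -0.0896], [0.4536, -0.0903]] jig [[-103.3, 34.8], [-184.0, 32.2], [-101.4, -34.0], [-184.2, -36.5]]
T board front corners [[0.4417, 0.0205], [0.4364, -0.1291]] jig [[-198.5, 74.0], [-200.5, -75.6]]
T fence topcorners(far-left,far-right,near-left,near-right) [[0.551, -0.0031], [0.5491, -0.1102], [0.5396, -0.0025], [0.5374, -0.1112]] jig [[-88.7, 52.9], [-88.2, -54.2], [-100.2, 53.2], [-99.8, -55.5]]
S rails [[0.5275, -0.0894], [0.4562, -0.0846], [0.5328, -0.0176], [0.4585, -0.0161]] jig [[-110.3, -33.9], [-181.6, -30.8], [-106.6, 38.0], [-180.9, 37.8]]
S board corners [[0.4442, 0.023], [0.4406, -0.1284]] jig [[-196.1, 76.6], [-196.3, -74.8]]
S fence top [[0.5514, -0.1075], [0.5586, 0.005]] jig [[-85.9, -51.5], [-81.3, 61.1]]
```

```bash
python3 - <<'E'
from h import *
r=np.radians
via([((.478,-.0535,.10),r(88.7),16)])
E
```

```text
t 22.30 pos [0.501  0.2805 0.1199] yhead 102.12 tilt 0.34 F [ 0.25 -0.35 -1.92] width 0.631 q [ 0.47  0.18  1.94  0.    1.02 -1.32]
slide [[0.0058, -0.0201, 0.0012], [0.0055, -0.0202, 0.0012], [0.0052, -0.0203, 0.0012], [0.0049, -0.0203, 0.0012], [0.0046, -0.0204, 0.0012], [0.0043, -0.0205, 0.0012], [0.004, -0.0205, 0.0012], [0.0037, -0.0206, 0.0012]] 
ang [[0.09, 0.33, 0.84], [0.0, 0.0, 0.84], [0.0, 0.0, 0.84], [0.0, 0.0, 0.84], [0.0, 0.0, 0.84], [0.0, 0.0, 0.84], [0.0, 0.0, 0.84], [0.0, 0.0, 0.84]]
slide [[0.0034, -0.0206, 0.0012], [0.0031, -0.0207, 0.0012], [0.0028, -0.0207, 0.0012], [0.0025, -0.0208, 0.0012], [0.0022, -0.0208, 0.0012], [0.0019, -0.0208, 0.0012], [0.0016, -0.0209, 0.0012], [0.0013, -0.0209, 0.0012]] 
ang [[0.0, 0.0, 0.84], [0.0, 0.0, 0.84], [0.0, 0.0, 0.84], [0.0, 0.0, 0.84], [0.0, 0.0, 0.84], [0.0, 0.0, 0.84], [0.0, 0.0, 0.84], [0.0, 0.0, 0.84]]
```

Emit:
arm_command --slide '[[0.006,-0.015,0],[0.0055,-0.02,0],[0.005,-0.02,0],[0.005,-0.02,0],[0.0045,-0.02,0],[0.0045,-0.02,0],[0.004,-0.02,0],[0.004,-0.02,0]]' --angular '[[0,0.3,0.8],[0,0,0.8],[0,0,0.8],[0,0,0.8],[0,0,0.8],[0,0,0.8],[0,0,0.8],[0,0,0.8]]' --hand '[0.045,0.045,0.045,0.045,0.045,0.045,0.045,0.045]'

```text
time: 23.1
tool_pos: [0.4777, 0.1102, 0.11]
tcp_rot: [0.15, -3.118, 0.008]
wrist_force: [0.3, 0.2, -0.0]
width: 0.638
```

```bash
python3 - <<'E'
from h import *
r=np.radians
via([((.478,-.0535,.10),r(88.7),8)])
E
```

```text
t 23.10 pos [0.4777 0.1102 0.11  ] yhead 95.51 tilt 1.19 F [ 0.25  0.17 -0.03] width 0.638 q [ 0.18  0.05  2.11 -0.    1.01 -1.49]
slide [[0.0019, -0.0204, 0.0014], [0.0016, -0.0204, 0.0013], [0.0013, -0.0204, 0.0013], [0.001, -0.0204, 0.0013], [0.0007, -0.0205, 0.0013], [0.0004, -0.0205, 0.0013], [0.0001, -0.0205, 0.0013], [-0.0002, -0.0205, 0.0013]] 
ang [[-0.23, -1.17, 0.85], [0.0, 0.0, 0.85], [0.0, 0.0, 0.85], [0.0, 0.0, 0.85], [0.0, 0.0, 0.85], [0.0, 0.0, 0.85], [0.0, 0.0, 0.85], [0.0, 0.0, 0.85]]
```

Emit:
arm_command --slide '[[0.002,-0.02,0],[0.0016,-0.02,0],[0.0013,-0.02,0],[0.001,-0.02,0],[0.0007,-0.02,0],[0.0004,-0.02,0],[0,-0.016,0],[0,-0.01,0]]' --angular '[[-0.2,-1.2,0.8],[0,0,0.8],[0,0,0.8],[0,0,0.8],[0,0,0.8],[0,0,0.8],[0,0,0.8],[0,0,0.8]]' --hand '[0.045,0.045,0.045,0.045,0.045,0.045,0.045,0.045]'

```text
time: 23.9
tool_pos: [0.4634, -0.0484, 0.0997]
tcp_rot: [-0.042, -3.118, 0.004]
wrist_force: [0.5, 0.1, -1.2]
width: 0.636
```

```bash
python3 - <<'E'
from h import *
r=np.radians
via([((.480,-.0535,.045),r(88.7),8)])
E
```

```text
t 23.90 pos [ 0.4634 -0.0484  0.0997] yhead 88.45 tilt 1.33 F [ 0.54  0.1  -1.24] width 0.636 q [-0.15  0.02  2.16 -0.01  0.99 -1.69]
slide [[-0.0022, -0.0006, 0.0068], [-0.0021, -0.0006, 0.0068], [-0.0021, -0.0006, 0.0068], [-0.0021, -0.0006, 0.0068], [-0.0021, -0.0006, 0.0068], [-0.0021, -0.0006, 0.0068], [-0.0021, -0.0006, 0.0068], [-0.0021, -0.0006, 0.0068]] 
ang [[-0.18, -1.32, -0.03], [0.0, 0.0, -0.03], [0.0, 0.0, -0.03], [0.0, 0.0, -0.03], [0.0, 0.0, -0.03], [0.0, 0.0, -0.03], [0.0, 0.0, -0.03], [0.0, 0.0, -0.03]]
```

Emit:
arm_command --slide '[[-0.004,-0.002,0.005],[-0.004,-0.001,0.007],[-0.003,-0.001,0.008],[-0.002,-0.001,0.008],[-0.002,0,0.006],[-0.001,0,0.004],[0,0,0],[0,0,0]]' --angular '[[-0.1,-0.6,0],[0,-0.3,0],[0,0,0],[0,0,0],[0,0,0],[0,0,0],[0,0,0],[0,0,0]]' --hand '[0.045,0.045,0.045,0.045,0.045,0.045,0.045,0.045]'

```text
time: 24.7
tool_pos: [0.4773, -0.0531, 0.0549]
tcp_rot: [-0.042, -3.129, -0.001]
wrist_force: [0.4, -0.2, -1.1]
width: 0.639
```

```bash
python3 - <<'E'
from h import *
r=np.radians
via([((.480,-.0535,.034),r(88.7),8)])
t=bot.read_camera("top")[:,:,::-1];s=bot.read_camera("scene")[:,:,::-1]
cv2.imwrite("pics/s10.png",cv2.resize(s[130:230,210:343],(798,600),interpolation=cv2.INTER_CUBIC))
cv2.imwrite("pics/t10.png",cv2.resize(t[170:260,225:325],(666,600),interpolation=cv2.INTER_CUBIC))
E
```

```text
t 24.70 pos [ 0.4773 -0.0531  0.0549] yhead 88.45 tilt 0.71 F [ 0.39 -0.22 -1.11] width 0.639 q [-0.16  0.1   2.17 -0.    0.88 -1.7 ]
slide [[-0.0004, -0.0, 0.0026], [-0.0003, -0.0, 0.0026], [-0.0003, -0.0, 0.0026], [-0.0003, -0.0, 0.0026], [-0.0003, -0.0, 0.0026], [-0.0003, -0.0, 0.0026], [-0.0003, -0.0, 0.0026], [-0.0003, -0.0, 0.0026]] 
ang [[0.02, -0.71, -0.03], [0.0, 0.0, -0.03], [0.0, 0.0, -0.03], [0.0, 0.0, -0.03], [0.0, 0.0, -0.03], [0.0, 0.0, -0.03], [0.0, 0.0, -0.03], [0.0, 0.0, -0.03]]
```

View pics/s10.png

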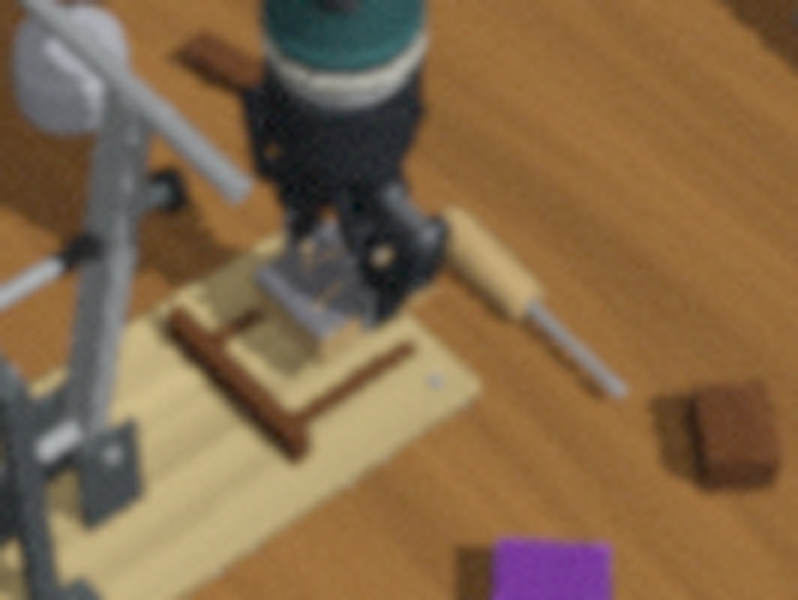

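View pics/t10.png

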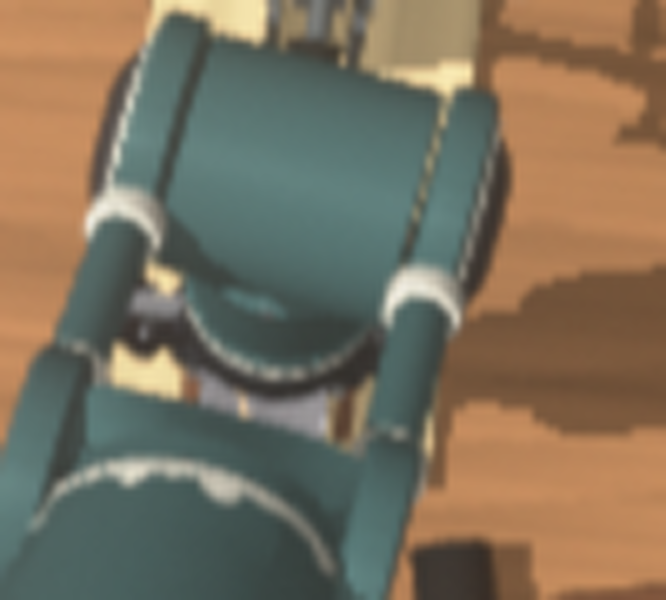

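```bash
python3 - <<'E'
from h import *
f=lambda c:(225+(c[0]+.5)/6.66-.5,170+(c[1]+.5)/6.667-.5)
P=plane("top",[f((198,395)),f((327,420))],.067);print(P, ((P-H)@JY)*1000)
E
```

```text
[[ 0.45793673 -0.02413125  0.067     ]
 [ 0.45297304 -0.07999229  0.067     ]] [ 29.76353246 -26.19574556]
```

```bash
python3 - <<'E'
from h import *
t=cv2.imread("pics/top9.png").astype(float)
# ratio R-B channel invariants to shadow: use B/R ratio
b,g,r=t[...,0],t[...,1],t[...,2]
rat=g/(r+1)
for c,(u0a,u0b) in {"L":((255.7,205.5),(253.2,232.5)),"R":((278.7,208),(276.5,235.3))}.items():
    pts=[]
    for v in range(207 if c=="L" else 211,232 if c=="L" else 234):
        uc=np.interp(v,[u0a[1],u0b[1]],[u0a[0],u0b[0]])
        us=np.arange(int(uc)-4,int(uc)+6);w=rat[v,us];w=np.clip(np.median(np.r_[w[:2],w[-2:]])-w-.03,0,None)
        if w.sum()>.1: pts.append(((us*w).sum()/w.sum(),v))
    P=plane("top",pts,.0165);j=np.c_[(P-H)@JX,(P-H)@JY]*1000
    k=np.polyfit(j[:,0],j[:,1],1);res=j[:,1]-np.polyval(k,j[:,0])
    print(c,len(pts),"slope deg",np.degrees(np.arctan(k[0])),"y at -105,-145,-185",np.polyval(k,[-105,-145,-185]),"rms",res.std())
# board side edges in top9: threshold on rat/hue
hsv=cv2.cvtColor(t.astype(np.uint8),cv2.COLOR_BGR2HSV)
m=cv2.inRange(hsv,(17,50,90),(35,170,255))
E=[]
for v in range(175,236):
    us=np.flatnonzero(m[v,235:300])+235
    if len(us)>20:E.append((us[0]-.5,us[-1]+.5,v))
E=np.array(E)
for i in(0,1):
    P=plane("top",E[:,[i,2]],.012);j=np.c_[(P-H)@JX,(P-H)@JY]*1000
    for _ in range(3):
        k=np.polyfit(j[:,0],j[:,1],1);e=abs(j[:,1]-np.polyval(k,j[:,0]));j=j[e<max(2*np.median(e),.8)]
    print("edge",i,len(j),np.degrees(np.arctan(k[0])),np.polyval(k,[-105,-145,-185]))
E
```

```text
L 25 slope deg 0.6926814643998305 y at -105,-145,-185 [34.14830374 33.66469729 33.18109084] rms 0.3414333585215933
R 23 slope deg 0.9272294249097783 y at -105,-145,-185 [-34.64754135 -35.29492613 -35.9423109 ] rms 0.37559198828501694
edge 0 48 -0.1479590858489761 [74.31069442 74.41398958 74.51728474]
edge 1 47 -0.15855628490996146 [-75.20483381 -75.09414036 -74.98344691]
```

```bash
python3 - <<'E'
from h import *
g=lambda c:(210+(c[0]+.5)/6-.5,130+(c[1]+.5)/6-.5)
P=plane("scene",[g((257,272)),g((318,340))],.0666);print(P,((P-H)@JX)*1000,((P-H)@JY)*1000)
P=plane("scene",[g((362,318))],.0666);print(P,((P-H)@JX)*1000,((P-H)@JY)*1000)
P=plane("scene",[g((215,340)),g((255,315)),g((295,417)),g((412,348))],.018);print(((P-H)@JX)*1000,((P-H)@JY)*1000)
P=plane("scene",[g((480,388))],.012);print(((P-H)@JX)*1000,((P-H)@JY)*1000)
E
```

```text
[[ 0.5127004  -0.07838307  0.0666    ]
 [ 0.51791462 -0.02414569  0.0666    ]] [-125.30478501 -121.32240382] [-23.2318796   31.10983206]
[[ 0.49162731 -0.02031601  0.0666    ]] [-147.68983647] [34.34213838]
[-103.22081967 -130.34543377 -104.21130756 -180.90429794] [-32.58206363 -32.40120134  33.62253337  37.88291547]
[-194.36720891] [77.30678581]
```

Emit:
arm_command --slide '[[0,-0.0015,0.003],[0,-0.0007,0.004],[0,0,0.004],[0,0,0.004],[0,0,0.003],[0,0,0.002],[0,0,0],[0,0,0]]' --angular '[[0,-0.5,0],[0,0,0],[0,0,0],[0,0,0],[0,0,0],[0,0,0],[0,0,0],[0,0,0]]' --hand '[0.045,0.045,0.045,0.045,0.045,0.045,0.045,0.045]'

```text
time: 25.6
tool_pos: [0.4776, -0.0558, 0.0343]
tcp_rot: [-0.043, -3.141, -0.0]
wrist_force: [-0.3, -0.9, -0.3]
width: 0.633
```

```bash
python3 - <<'E'
from h import *
show()
s=bot.read_camera("scene")[:,:,::-1]
cv2.imwrite("pics/s11.png",cv2.resize(s[150:220,230:323],(797,600),interpolation=cv2.INTER_CUBIC))
via([((.480,-.0553,.0285),np.radians(88.6),8)])
E
```

```text
t 25.60 pos [ 0.4776 -0.0558  0.0343] yhead 88.43 tilt 0.04 F [-0.31 -0.9  -0.26] width 0.633 q [-0.17  0.13  2.19 -0.    0.82 -1.71]
t 25.65 pos [ 0.4776 -0.0558  0.0343] yhead 88.43 tilt 0.04 F [-0.28  0.07 -2.12] width 0.637 q [-0.17  0.13  2.19 -0.    0.82 -1.71]
slide [[-0.0003, 0.0001, 0.0007], [-0.0003, 0.0001, 0.0007], [-0.0003, 0.0001, 0.0007], [-0.0003, 0.0001, 0.0007], [-0.0003, 0.0001, 0.0007], [-0.0003, 0.0001, 0.0007], [-0.0003, 0.0001, 0.0007], [-0.0003, 0.0001, 0.0007]] 
ang [[0.0, -0.04, -0.02], [0.0, 0.0, -0.02], [0.0, 0.0, -0.02], [0.0, 0.0, -0.02], [0.0, 0.0, -0.02], [0.0, 0.0, -0.02], [0.0, 0.0, -0.02], [0.0, 0.0, -0.02]]
```

View pics/s11.png

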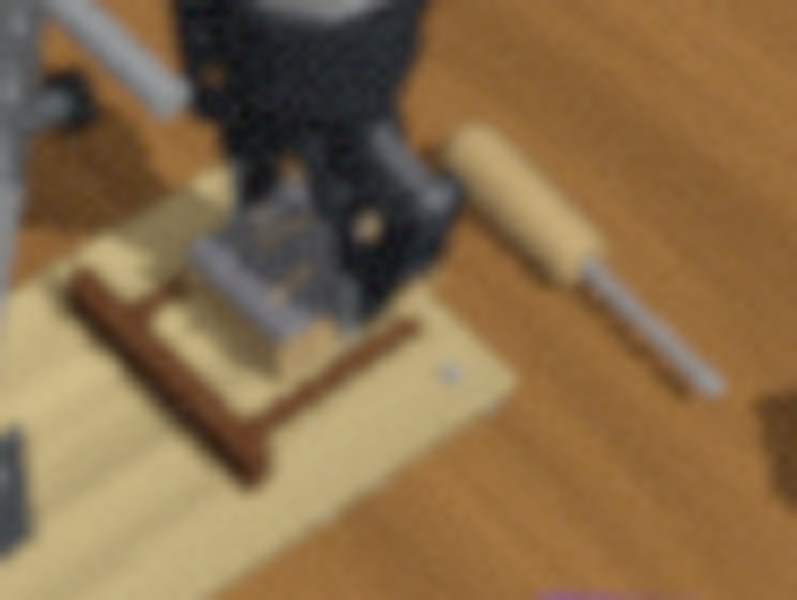

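Emit:
arm_command --slide '[[0,0,0.001],[0,0,0.001],[0,0,0.001],[0,0,0.001],[0,0,0.001],[0,0,0.0005],[0,0,0],[0,0,0]]' --angular '[[0,0,0],[0,0,0],[0,0,0],[0,0,0],[0,0,0],[0,0,0],[0,0,0],[0,0,0]]' --hand '[0.045,0.045,0.045,0.045,0.045,0.045,0.045,0.045]'

```text
time: 26.45
tool_pos: [0.4781, -0.0558, 0.0288]
tcp_rot: [0.043, 3.141, -0.0]
wrist_force: [0.3, -0.1, -1.5]
width: 0.633
```

```bash
python3 - <<'E'
from h import *
show()
s=bot.read_camera("scene")[:,:,::-1];show()
cv2.imwrite("pics/s12.png",cv2.resize(s[150:220,230:323],(797,600),interpolation=cv2.INTER_CUBIC))
E
```

```text
t 26.45 pos [ 0.4781 -0.0558  0.0288] yhead 88.43 tilt 0.01 F [ 0.3  -0.14 -1.46] width 0.633 q [-0.17  0.14  2.19 -0.    0.81 -1.71]
t 26.50 pos [ 0.4781 -0.0558  0.0288] yhead 88.44 tilt 0.01 F [ 0.29 -0.18 -1.06] width 0.632 q [-0.17  0.14  2.19 -0.    0.81 -1.71]
```

View pics/s12.png

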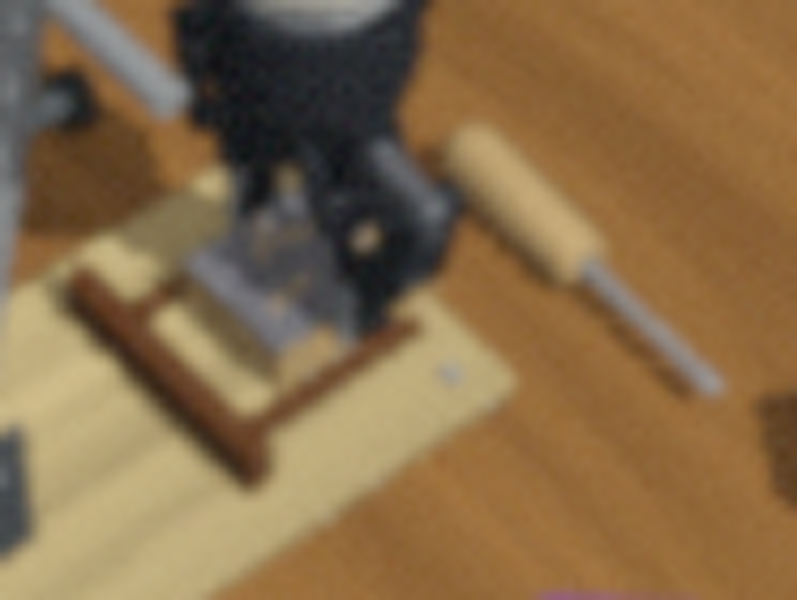

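Emit:
arm_command --slide '[[0,0,0.0008],[0,0,0.0008],[0,0,0.0005],[0,0,0],[0,0,0],[0,0,0],[0,0,0],[0,0,0]]' --angular '[[0,0,0],[0,0,0],[0,0,0],[0,0,0],[0,0,0],[0,0,0],[0,0,0],[0,0,0]]' --hand '[0.045,0.045,0.045,0.045,0.045,0.045,0.045,0.045]'

```text
time: 27.3
tool_pos: [0.4785, -0.0559, 0.0284]
tcp_rot: [0.043, 3.141, -0.0]
wrist_force: [-1.0, 0.3, 0.4]
width: 0.634
```

Emit:
arm_command --slide '[[-0.002,0,0],[-0.003,0,0],[-0.003,0,0],[-0.003,0,0],[-0.003,0,0],[-0.002,0,0],[0,0,0],[0,0,0]]' --angular '[[0,0,0],[0,0,0],[0,0,0],[0,0,0],[0,0,0],[0,0,0],[0,0,0],[0,0,0]]' --hand '[0.045,0.045,0.045,0.045,0.045,0.045,0.045,0.045]'

```text
time: 28.1
tool_pos: [0.4959, -0.0564, 0.0284]
tcp_rot: [-0.042, -3.141, 0.0]
wrist_force: [-2.0, -0.2, 2.5]
width: 0.633
```

```bash
python3 - <<'E'
from h import *
show()
s=bot.read_camera("scene")[:,:,::-1];show()
cv2.imwrite("pics/s13.png",cv2.resize(s[150:220,230:323],(797,600),interpolation=cv2.INTER_CUBIC))
E
```

```text
t 28.10 pos [ 0.4959 -0.0564  0.0284] yhead 88.45 tilt 0.04 F [-2.02 -0.24  2.5 ] width 0.633 q [-0.16  0.17  2.15 -0.    0.82 -1.71]
t 28.15 pos [ 0.4959 -0.0564  0.0284] yhead 88.45 tilt 0.03 F [-2.09 -0.04  1.26] width 0.635 q [-0.16  0.17  2.15 -0.    0.82 -1.71]
```

View pics/s13.png

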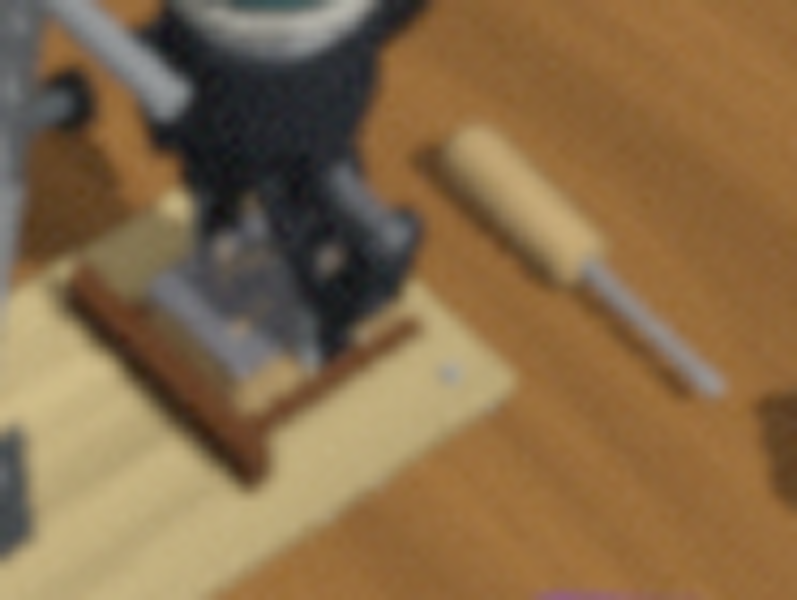

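Emit:
arm_command --slide '[[-0.0015,0,0],[-0.0015,0,0],[-0.001,0,0],[-0.001,0,0],[0,0,0],[0,0,0],[0,0,0],[0,0,0]]' --angular '[[0,0,0],[0,0,0],[0,0,0],[0,0,0],[0,0,0],[0,0,0],[0,0,0],[0,0,0]]' --hand '[0.045,0.045,0.045,0.045,0.045,0.045,0.045,0.045]'

```text
time: 28.95
tool_pos: [0.5009, -0.0565, 0.0284]
tcp_rot: [-0.043, -3.14, 0.0]
wrist_force: [-2.0, -0.2, 0.8]
width: 0.637
```

Emit:
arm_command --slide '[[-0.001,0,0],[-0.001,0,0],[0,0,0],[0,0,0],[0,0,0],[0,0,0],[0,0,0],[0,0,0]]' --angular '[[0,0,0],[0,0,0],[0,0,0],[0,0,0],[0,0,0],[0,0,0],[0,0,0],[0,0,0]]' --hand '[0.045,0.045,0.045,0.045,0.045,0.045,0.045,0.045]'

```text
time: 29.75
tool_pos: [0.503, -0.0566, 0.0284]
tcp_rot: [-0.043, -3.14, 0.0]
wrist_force: [-1.1, 0.6, 1.1]
width: 0.636
```

```bash
python3 - <<'E'
from h import *
show()
s=bot.read_camera("scene")[:,:,::-1];show()
cv2.imwrite("pics/s14.png",cv2.resize(s[150:220,230:323],(797,600),interpolation=cv2.INTER_CUBIC))
E
```

```text
t 29.75 pos [ 0.503  -0.0566  0.0284] yhead 88.45 tilt 0.06 F [-1.09  0.62  1.1 ] width 0.636 q [-0.16  0.18  2.14 -0.    0.82 -1.7 ]
t 29.80 pos [ 0.503  -0.0566  0.0284] yhead 88.45 tilt 0.06 F [-1.86 -0.12  1.42] width 0.634 q [-0.16  0.18  2.14 -0.    0.82 -1.7 ]
```

View pics/s14.png

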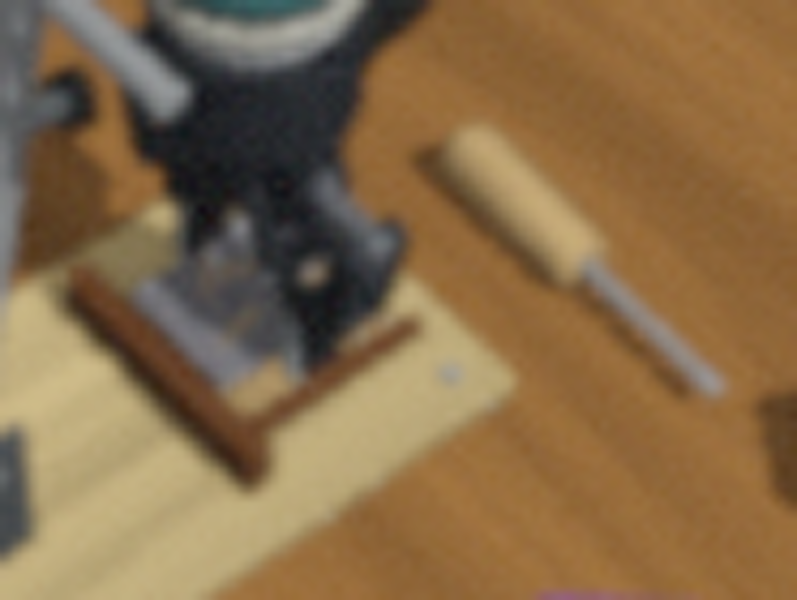

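Emit:
arm_command --slide '[[-0.001,0,0],[-0.001,0,0],[0,0,0],[0,0,0],[0,0,0],[0,0,0],[0,0,0],[0,0,0]]' --angular '[[0,0,0],[0,0,0],[0,0,0],[0,0,0],[0,0,0],[0,0,0],[0,0,0],[0,0,0]]' --hand '[0.045,0.045,0.045,0.045,0.045,0.045,0.045,0.045]'

```text
time: 30.6
tool_pos: [0.5031, -0.0566, 0.0285]
tcp_rot: [-0.043, -3.136, -0.0]
wrist_force: [-2.5, 0.2, 2.4]
width: 0.631
```

Emit:
arm_command --slide '[[-0.001,0,0],[-0.001,0,0],[0,0,0],[0,0,0],[0,0,0],[0,0,0],[0,0,0],[0,0,0]]' --angular '[[0,0,0],[0,0,0],[0,0,0],[0,0,0],[0,0,0],[0,0,0],[0,0,0],[0,0,0]]' --hand '[0.045,0.045,0.045,0.045,0.045,0.045,0.045,0.045]'

```text
time: 31.4
tool_pos: [0.5031, -0.0566, 0.0286]
tcp_rot: [-0.043, -3.131, -0.001]
wrist_force: [-3.4, -0.2, 3.4]
width: 0.632
```

Advance is blocked at x = 0.5031 and the x force is rising, so the block is at the fence. I release, lift and look.

Emit:
arm_command --slide '[[0,0,0],[0,0,0],[0,0,0],[0,0,0],[0,0,0],[0,0,-0.005],[0,0,-0.015],[0,0,-0.02]]' --angular '[[0,0,0],[0,0,0],[0,0,0],[0,0,0],[0,0,0],[0,0,0],[0,0,0],[0,0,0]]' --hand '[0.056,0.058,0.06,0.065,0.07,0.07,0.07,0.07]'

```text
time: 32.2
tool_pos: [0.5024, -0.0562, 0.0667]
tcp_rot: [-0.042, -3.128, -0.002]
wrist_force: [0.1, -0.2, 0.2]
width: 0.823
```

```bash
python3 - <<'E'
from h import *
via([((.41,-.0536,.09),np.radians(88.5),8)])
E
```

```text
t 32.20 pos [ 0.5024 -0.0562  0.0667] yhead 88.45 tilt 0.76 F [ 0.06 -0.23  0.23] width 0.823 q [-0.16  0.13  2.11 -0.    0.91 -1.7 ]
slide [[0.0116, 0.0, -0.0028], [0.0116, 0.0, -0.0029], [0.0116, 0.0, -0.0029], [0.0116, 0.0, -0.0029], [0.0116, 0.0, -0.0029], [0.0116, 0.0, -0.0029], [0.0116, 0.0, -0.0029], [0.0116, 0.0, -0.0029]] 
ang [[0.06, -0.76, -0.01], [0.0, 0.0, -0.01], [0.0, 0.0, -0.01], [0.0, 0.0, -0.01], [0.0, 0.0, -0.01], [0.0, 0.0, -0.01], [0.0, 0.0, -0.01], [0.0, 0.0, -0.01]]
```

Emit:
arm_command --slide '[[0.01,0,-0.005],[0.013,0,-0.003],[0.013,0,-0.003],[0.013,0,-0.003],[0.013,0,-0.003],[0.011,0,-0.003],[0.006,0,0],[0,0,0]]' --angular '[[0,-0.7,0],[0,0,0],[0,0,0],[0,0,0],[0,0,0],[0,0,0],[0,0,0],[0,0,0]]' --hand '[0.06,0.04,0.02,0.0,0.0,0.0,0.0,0.0]'

```text
time: 33.0
tool_pos: [0.4205, -0.0542, 0.0912]
tcp_rot: [0.043, 3.136, 0.0]
wrist_force: [-0.1, -0.1, -0.8]
width: 0.0
```

```bash
python3 - <<'E'
from h import *
via([((.425,-.0545,.028),np.radians(88.55),8)])
s=bot.read_camera("scene")[:,:,::-1];t=bot.read_camera("top")[:,:,::-1]
cv2.imwrite("pics/top15.png",t);cv2.imwrite("pics/scene15.png",s)
cv2.imwrite("pics/s15.png",cv2.resize(s[150:220,230:323],(797,600),interpolation=cv2.INTER_CUBIC))
cv2.imwrite("pics/t15.png",cv2.resize(t[170:260,225:325],(666,600),interpolation=cv2.INTER_CUBIC))
E
```

```text
t 33.00 pos [ 0.4205 -0.0542  0.0912] yhead 88.45 tilt 0.29 F [-0.08 -0.12 -0.76] width 0.000 q [-0.19 -0.07  2.27  0.    0.94 -1.73]
slide [[-0.0005, -0.0, 0.0079], [-0.0006, -0.0, 0.0079], [-0.0006, -0.0, 0.0079], [-0.0006, -0.0, 0.0079], [-0.0006, -0.0, 0.0079], [-0.0006, -0.0, 0.0079], [-0.0006, -0.0, 0.0079], [-0.0006, -0.0, 0.0079]] 
ang [[0.0, 0.29, -0.01], [0.0, 0.0, -0.01], [0.0, 0.0, -0.01], [0.0, 0.0, -0.01], [0.0, 0.0, -0.01], [0.0, 0.0, -0.01], [0.0, 0.0, -0.01], [0.0, 0.0, -0.01]]
```

View pics/s15.png

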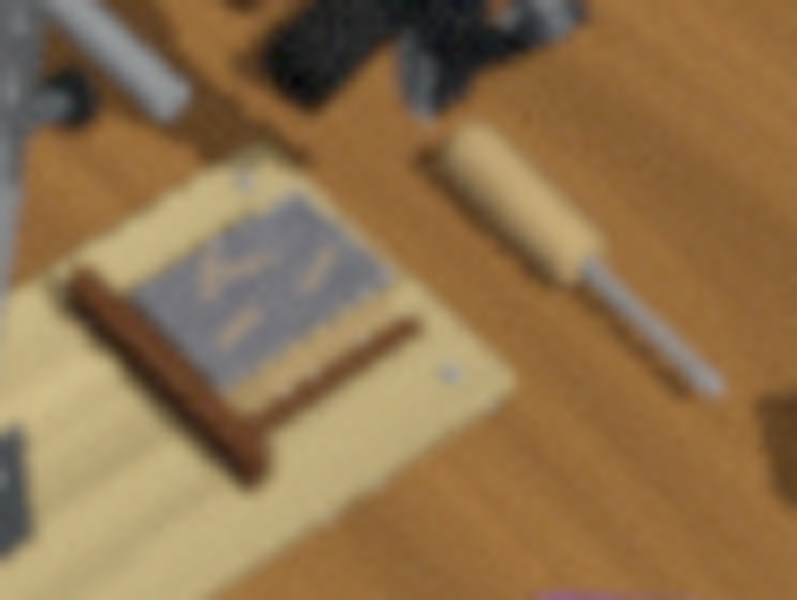

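View pics/t15.png

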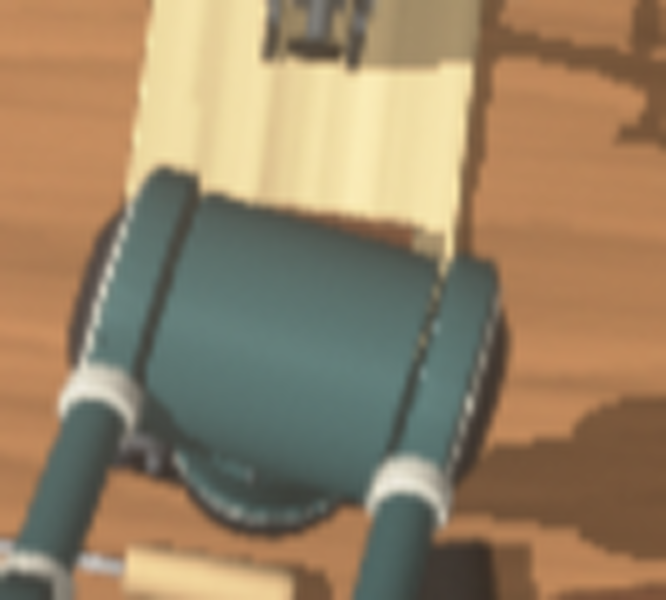

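The block lies between the rails, lino up, with its end at the fence (edge from crop 130,290 to 225,385). A light push with shut fingers on its near end will make sure it's flush.

Emit:
arm_command --slide '[[0,0,0.009],[0,0,0.01],[0,0,0.01],[0,0,0.01],[0,0,0.009],[0,0,0.007],[0,0,0.004],[0,0,0]]' --angular '[[0,0.2,0],[0,0,0],[0,0,0],[0,0,0],[0,0,0],[0,0,0],[0,0,0],[0,0,0]]' --hand '[0,0,0,0,0,0,0,0]'

```text
time: 33.9
tool_pos: [0.4221, -0.0542, 0.0252]
tcp_rot: [-0.042, -3.14, -0.001]
wrist_force: [-0.1, -0.1, -0.2]
width: 0.001
```

```bash
python3 - <<'E'
from h import *
via([((.446,-.0550,.028),np.radians(88.55),8)])
E
```

```text
t 33.90 pos [ 0.4221 -0.0542  0.0252] yhead 88.46 tilt 0.08 F [-0.15 -0.14 -0.22] width 0.001 q [-0.19  0.04  2.3   0.    0.79 -1.73]
slide [[-0.003, -0.0, -0.0004], [-0.003, -0.0, -0.0004], [-0.003, -0.0, -0.0004], [-0.003, -0.0, -0.0004], [-0.003, -0.0, -0.0004], [-0.003, -0.0, -0.0004], [-0.003, -0.0, -0.0004], [-0.003, -0.0, -0.0004]] 
ang [[0.03, -0.07, -0.01], [0.0, 0.0, -0.01], [0.0, 0.0, -0.01], [0.0, 0.0, -0.01], [0.0, 0.0, -0.01], [0.0, 0.0, -0.01], [0.0, 0.0, -0.01], [0.0, 0.0, -0.01]]
```

Emit:
arm_command --slide '[[-0.003,0,0],[-0.004,0,0],[-0.004,0,0],[-0.004,0,0],[-0.003,0,0],[-0.002,0,0],[0,0,0],[0,0,0]]' --angular '[[0,0,0],[0,0,0],[0,0,0],[0,0,0],[0,0,0],[0,0,0],[0,0,0],[0,0,0]]' --hand '[0,0,0,0,0,0,0,0]'

```text
time: 34.7
tool_pos: [0.4465, -0.0552, 0.0272]
tcp_rot: [0.042, 3.138, -0.0]
wrist_force: [1.0, -0.4, 0.6]
width: -0.002
```

Emit:
arm_command --slide '[[-0.0015,0,0],[-0.0015,0,0],[-0.0015,0,0],[-0.0015,0,0],[-0.0015,0,0],[-0.0015,0,0],[0,0,0],[0,0,0]]' --angular '[[0,0,0],[0,0,0],[0,0,0],[0,0,0],[0,0,0],[0,0,0],[0,0,0],[0,0,0]]' --hand '[0,0,0,0,0,0,0,0]'

```text
time: 35.5
tool_pos: [0.4491, -0.0548, 0.0253]
tcp_rot: [-0.041, -3.131, -0.002]
wrist_force: [-2.0, -0.5, 2.0]
width: -0.002
```

Emit:
arm_command --slide '[[-0.002,0,0],[-0.003,0,0],[-0.003,0,0],[-0.004,0,0],[-0.004,0,0],[-0.004,0,0],[-0.004,0,0],[-0.004,0,0]]' --angular '[[0,0,0],[0,0,0],[0,0,0],[0,0,0],[0,0,0],[0,0,0],[0,0,0],[0,0,0]]' --hand '[0,0,0,0,0,0,0,0]'

```text
time: 36.3
tool_pos: [0.4482, -0.0538, 0.0204]
tcp_rot: [-0.035, -3.067, -0.007]
wrist_force: [-16.6, -1.3, 23.0]
width: 0.001
```

Force reached 17 N along x and 23 N up. The tool tipped and touched the board, so I back off now, first back and then up.

Emit:
arm_command --slide '[[0.003,0,-0.003],[0.004,0,-0.004],[0.006,0,-0.005],[0.006,0,-0.01],[0.005,0,-0.02],[0.002,0,-0.03],[0,0,-0.03],[0,0,-0.03]]' --angular '[[0,0,0],[0,0,0],[0,-1,0],[0,-1,0],[0,-1,0],[0,-0.5,0],[0,0,0],[0,0,0]]' --hand '[0,0,0,0,0,0,0,0]'

```text
time: 37.1
tool_pos: [0.4249, -0.0532, 0.1555]
tcp_rot: [-0.037, -3.133, -0.007]
wrist_force: [0.3, 0.2, -0.1]
width: 0.001
```

```bash
python3 - <<'E'
from h import *
via([((.30,.30,.25),np.radians(100),8)])
E
```

```text
t 37.10 pos [ 0.4249 -0.0532  0.1555] yhead 88.66 tilt 0.56 F [ 0.27  0.18 -0.13] width 0.001 q [-0.19 -0.14  2.19  0.    1.1  -1.73]
slide [[0.0167, 0.0438, -0.0115], [0.0155, 0.0442, -0.0118], [0.0145, 0.0445, -0.0118], [0.0133, 0.0449, -0.0118], [0.0122, 0.0452, -0.0118], [0.0111, 0.0455, -0.0118], [0.01, 0.0458, -0.0118], [0.0088, 0.046, -0.0118]] 
ang [[0.27, -0.48, -1.42], [0.0, 0.0, -1.42], [0.0, 0.0, -1.42], [0.0, 0.0, -1.42], [0.0, 0.0, -1.42], [0.0, 0.0, -1.42], [0.0, 0.0, -1.42], [0.0, 0.0, -1.42]]
```

Emit:
arm_command --slide '[[0,0.025,-0.01],[0,0.035,-0.01],[0,0.035,-0.01],[0,0.035,-0.01],[0,0.035,-0.005],[0,0.03,0],[0,0.02,0],[0,0,0]]' --angular '[[0,0,0],[0,0,0],[0,0,0],[0,0,0],[0,0,0],[0,0,0],[0,0,0],[0,0,0]]' --hand '[0,0,0,0,0,0,0,0]'

```text
time: 37.9
tool_pos: [0.4407, 0.1705, 0.2158]
tcp_rot: [0.043, 3.115, 0.016]
wrist_force: [0.3, 0.1, 0.0]
width: 0.002
```

```bash
python3 - <<'E'
from h import *
show()
s=bot.read_camera("scene")[:,:,::-1];t=bot.read_camera("top")[:,:,::-1]
cv2.imwrite("pics/top16.png",t);cv2.imwrite("pics/scene16.png",s)
cv2.imwrite("pics/s16.png",cv2.resize(s[150:220,230:323],(797,600),interpolation=cv2.INTER_CUBIC))
cv2.imwrite("pics/t16.png",cv2.resize(t[170:260,225:325],(666,600),interpolation=cv2.INTER_CUBIC))
for n,im,roi in(("top",t,(245,200,288,240)),("scene",s,(240,165,280,200))):
    hsv=cv2.cvtColor(np.ascontiguousarray(im),cv2.COLOR_BGR2HSV);m=cv2.inRange(hsv,(0,0,60),(180,48,190));M=np.zeros_like(m);x0,y0,x1,y1=roi;M[y0:y1,x0:x1]=m[y0:y1,x0:x1]
    p=np.argwhere(M>0)[:,::-1].astype(np.float32);P=plane(n,p,.040)
    J=np.c_[(P-H)@JX,(P-H)@JY].astype(np.float32)*1000;r=cv2.minAreaRect(J);print(n,len(p),r,"front x",cv2.boxPoints(r)[:,0])
E
```

```text
t 37.90 pos [0.4407 0.1705 0.2158] yhead 88.43 tilt 1.63 F [0.28 0.15 0.03] width 0.002 q [ 0.32 -0.13  2.07  0.    1.18 -1.23]
top 416 ((-142.04434204101562, -15.886905670166016), (84.23075866699219, 82.98685455322266), 0.14785736799240112) front x [-184.26665 -184.0525   -99.82204 -100.03618]
scene 334 ((-135.885986328125, -0.45096778869628906), (56.56941223144531, 76.69300842285156), 89.7059326171875) front x [-174.37717   -97.68516   -97.394806 -174.08682 ]
```

View pics/s16.png

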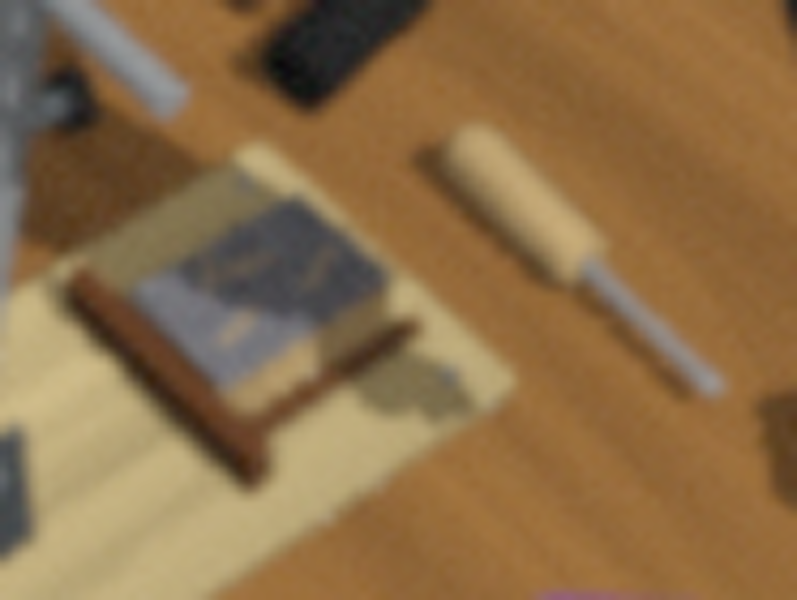

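View pics/t16.png

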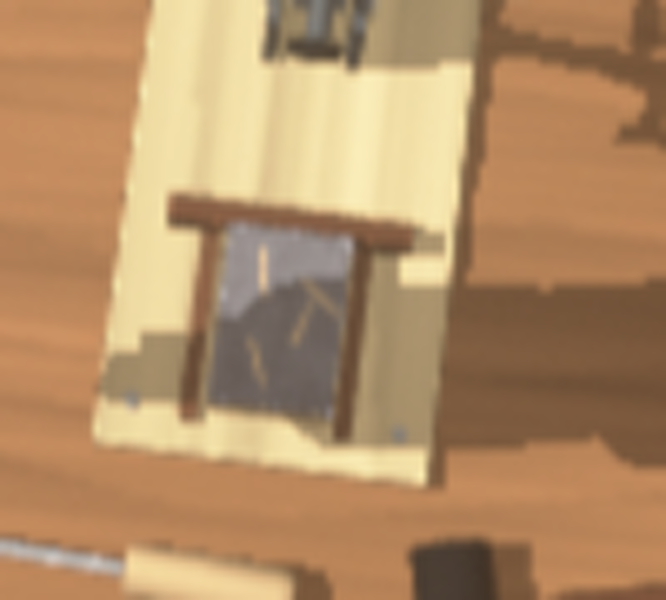

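View pics/scene16.png

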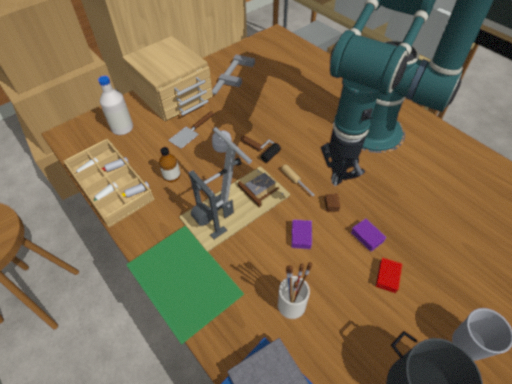

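```bash
python3 - <<'E'
from h import *
f=lambda c:(225+(c[0]+.5)/6.66-.5,170+(c[1]+.5)/6.667-.5)
g=lambda c:(230+(c[0]+.5)/8.57-.5,150+(c[1]+.5)/8.57-.5)
for n,P in(("top",plane("top",[f((207,406)),f((334,422)),f((224,220)),f((355,236))],.04)),("scene",plane("scene",[g((300,195)),g((390,283)),g((132,287)),g((222,388))],.04)),
 ("scene fence top near edge",plane("scene",[g((92,265)),g((268,440))],.034)),("top fence near edge",plane("top",[f((168,222)),f((412,250))],.034))):
    print(n,np.round((P-H)@JX*1000,1),np.round((P-H)@JY*1000,1))
# grey detection top restricted
t=cv2.imread("pics/top16.png");hsv=cv2.cvtColor(t,cv2.COLOR_BGR2HSV)
m=cv2.inRange(hsv,(0,0,60),(180,60,190));m[:200]=0;m[234:]=0;m[:,:254]=0;m[:,280:]=0
_,L,S,_=cv2.connectedComponentsWithStats(m);i=1+np.argmax(S[1:,4]);p=np.argwhere(L==i)[:,::-1]
P=plane("top",p.astype(float),.04);r=cv2.minAreaRect((np.c_[(P-H)@JX,(P-H)@JY]*1000).astype(np.float32));print(r,np.round(cv2.boxPoints(r),1).tolist())
# everything else: diff vs first image
a=cv2.imread("pics/top0.png");d=cv2.absdiff(a,t).max(2);print([(o,int(d[y-4:y+4,x-4:x+4].mean())) for o,x,y in(("tin",347,237),("jar",160,150),("bottle",351,165),("brayer",293,265),("gouge",255,257),("knife",390,215),("offcut",199,256),("purp1",198,205),("red",113,225))])
E
```

```text
top [-181.3 -181.3  -98.3  -98.1] [ 25.6 -30.1  28.5 -29.6]
scene [-175.8 -174.4  -99.9  -96.5] [-24.5  28.8 -29.6  27.2]
scene fence top near edge [-97.6 -97.5] [-51.1  51.9]
top fence near edge [-101.1  -99.8] [ 53.1 -55.5]
((-138.7788543701172, -1.2230606079101562), (80.5667724609375, 54.458011627197266), 0.043518759310245514) [[-179.10000610351562, 26.0], [-179.0, -28.5], [-98.5, -28.399999618530273], [-98.5, 26.0]]
[('tin', 8), ('jar', 6), ('bottle', 7), ('brayer', 2), ('gouge', 8), ('knife', 9), ('offcut', 7), ('purp1', 8), ('red', 6)]
```

Emit:
arm_command --slide '[[0,0,0],[0,0,0],[0,0,0],[0,0,0],[0,0,0],[0,0,0],[0,0,0],[0,0,0]]' --angular '[[0,0,0],[0,0,0],[0,0,0],[0,0,0],[0,0,0],[0,0,0],[0,0,0],[0,0,0]]' --hand '[0,0,0,0,0,0,0,0]'

```text
time: 38.8
tool_pos: [0.4405, 0.164, 0.2148]
tcp_rot: [0.054, 3.116, 0.011]
wrist_force: [0.5, 0.0, 0.1]
width: -0.003
```

```bash
python3 - <<'E'
from h import *
show();print(bot.finish_job())
E
```

```text
t 38.80 pos [0.4405 0.164  0.2148] yhead 88.00 tilt 1.50 F [0.46 0.05 0.12] width -0.003 q [ 0.3  -0.13  2.07 -0.    1.18 -1.23]
the job is handed in; nothing more can be done
None
```

The jig is ready for inking, and I handed the job in at 38.8 s.

**Hold-down arm:** I swung it up by its handle to about 1.36 rad and eased it onto the rubber stop. I felt contact as the handle force going from about +1.3 N to −1 N. After I let go it stayed open in every later picture.

**Printing block:** The grey block is between the rails, lino face up, and against the back fence. In the last top view it measures 80.6 x 54.5 mm and sits square to within 0.1°. Its end reads 98.5 mm in front of the hinge and the fence about 100 mm, so it is flush within the roughly 2 mm camera error. The scene camera reads a few mm differently, about as far off as it is elsewhere, and also shows the block against the fence.

**Flaw in the last push:** When I nudged the block home with the fingers shut, the tool tipped about 4° and its fingertips came down on the board. The reading at that moment was about 17 N along the jig and 23 N upward. That is under the 40 N limits, and I backed off at once. The pictures before and after show the block unmoved.

**Other objects:** I compared the first and last top pictures at the tin, jar, bottle, brayer, gouge, knife, offcut, one purple look-alike and the red one, and saw no change. The other purple block wasn't in that comparison. The robot was touching nothing at the end.

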